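# Tighten the filter holder's cover bolts in cross order

### The job

The filter holder's four cover bolts are being tightened in two passes with the T-handle socket wrench, and the first pass is half done: two opposite bolts stand half way (stripe about 45 degrees short of the green home mark), the other two are only finger-tight. Take the wrench from its stand and first turn the two loose bolts clockwise to half way as well, then tighten all four fully home against their stops (stripe at the mark) in cross order, each bolt followed by the one opposite. Turn the bolts with the wrench only, keep the fingers off the holder, stand the wrench upright back in its hole and let go, and leave the other things where they are.

Things in the scene. Friction and masses are not known exactly. Their poses are not given: they have to be found in the camera images.
- holder: stainless pressure filter holder, fixed: two bolted round plates 212 mm across on legs. Origin: middle of its underside on the bench, z up; cover top at 96 mm. Bolts 1 to 4 stand on a 76 mm radius, 45, 135, 225 and 315 deg anticlockwise from its x axis: 1 is opposite 3, 2 opposite 4. Gauge and hose barb in the middle (42 mm radius, up to 147 mm); vent screw 46 mm out on +x, up to 118 mm.
- bolt_1 (a joint): turn of bolt 1, rad, growing as it tightens (clockwise from above). 0 loosest; 1.57, a quarter turn on, fully home: a firm stop, yellow stripe pointing away from the holder's centre at the green home mark on the cover. Starts finger-tight (0 to 0.22) or, two opposite bolts, half way (0.70 to 0.88). Turning takes about 0.25 N m; it stays where left and does not sink.
- bolt_1_head (a point): centre of the top of bolt 1's head, 111 mm above the bench; turns with the bolt, z up, x along its yellow stripe. Hexagon 22 mm across flats, 12 mm tall (top 3 mm bevelled to 18 mm), two flats facing +x and -x; it looks the same every 60 deg. Below it a round flange 38 mm across, 3 mm thick, lies on the cover.
- bolt_2 (a joint): turn of bolt 2, rad, growing as it tightens (clockwise from above). 0 loosest; 1.57, a quarter turn on, fully home: a firm stop, yellow stripe pointing away from the holder's centre at the green home mark on the cover. Starts finger-tight (0 to 0.22) or, two opposite bolts, half way (0.70 to 0.88). Turning takes about 0.25 N m; it stays where left and does not sink.
- bolt_2_head (a point): centre of the top of bolt 2's head, 111 mm above the bench; turns with the bolt, z up, x along its yellow stripe. Hexagon 22 mm across flats, 12 mm tall (top 3 mm bevelled to 18 mm), two flats facing +x and -x; it looks the same every 60 deg. Below it a round flange 38 mm across, 3 mm thick, lies on the cover.
- bolt_3 (a joint): turn of bolt 3, rad, growing as it tightens (clockwise from above). 0 loosest; 1.57, a quarter turn on, fully home: a firm stop, yellow stripe pointing away from the holder's centre at the green home mark on the cover. Starts finger-tight (0 to 0.22) or, two opposite bolts, half way (0.70 to 0.88). Turning takes about 0.25 N m; it stays where left and does not sink.
- bolt_3_head (a point): centre of the top of bolt 3's head, 111 mm above the bench; turns with the bolt, z up, x along its yellow stripe. Hexagon 22 mm across flats, 12 mm tall (top 3 mm bevelled to 18 mm), two flats facing +x and -x; it looks the same every 60 deg. Below it a round flange 38 mm across, 3 mm thick, lies on the cover.
- bolt_4 (a joint): turn of bolt 4, rad, growing as it tightens (clockwise from above). 0 loosest; 1.57, a quarter turn on, fully home: a firm stop, yellow stripe pointing away from the holder's centre at the green home mark on the cover. Starts finger-tight (0 to 0.22) or, two opposite bolts, half way (0.70 to 0.88). Turning takes about 0.25 N m; it stays where left and does not sink.
- bolt_4_head (a point): centre of the top of bolt 4's head, 111 mm above the bench; turns with the bolt, z up, x along its yellow stripe. Hexagon 22 mm across flats, 12 mm tall (top 3 mm bevelled to 18 mm), two flats facing +x and -x; it looks the same every 60 deg. Below it a round flange 38 mm across, 3 mm thick, lies on the cover.
- wrench: T-handle socket wrench, 0.3 kg, starting upright in the stand's hole. Origin: centre of the socket's open lower end; z up the stem, x along the crossbar. Socket 34 mm across, 15 mm deep, hexagon inside 24.2 mm across flats, two flats facing +x and -x (1.1 mm clear around a bolt head, free turn 0.2 rad either way). Fully on, its lower end rests on the bolt's flange, 12 mm below the head's top.
- wrench_grip (a point): middle of the wrench's crossbar, 118 mm above the wrench's origin, axes as the wrench. Crossbar black with orange bands, 100 mm long (x), 14 mm wide with flat sides (y), 16 mm tall, on a stem 12 mm thick with a collar 14 mm across under the bar.
- stand: blue tool stand fixed to the bench, a block 80 x 170 mm (x, y) and 45 mm tall, origin in the middle of its underside. Round hole for the wrench 45 mm from the middle towards -y; two spare sockets stand on the other half, 26 and 22 mm across and up to 69 mm above the bench.
- stand_hole (a point): centre of the floor of the stand's wrench hole, 12 mm above the bench: round, 40 mm across, 33 mm deep, its mouth 45 mm above the bench with a 3 mm chamfer. The wrench's socket stands on this floor, with 3 mm to spare all round.
- reagent: amber glass reagent bottle with a blue cap, 66 mm across and 130 mm tall; not to be disturbed. Origin: centre of its underside.
- beaker: empty clear beaker, 72 mm across and 85 mm tall; not to be disturbed. Origin: centre of its underside.
- membranes: flat white and blue box of filter membranes, 125 x 125 x 26 mm; not to be disturbed. Origin: centre of its underside.
- tips: pipette-tip box, clear with a yellow band, 85 x 120 x 50 mm; not to be disturbed. Origin: centre of its underside.
- gasket: spare white gasket ring, 104 mm across, 5 mm thick; not to be disturbed. Origin: centre of its underside.
- tweezers: steel tweezers with a blue end, 115 mm long, lying flat; not to be disturbed. Origin: centre of its underside.
- vials: white rack of blue-capped vials, 60 x 150 x 54 mm; not to be disturbed. Origin: centre of its underside.
Not all that is in view belongs to the job. Of the things like the wrench, leave any that is pink; of the rest the smaller one is meant.

How it is judged (in metres and radians):
On the way, in this order (a step that is already met when the one before it is completed fails the run):
1. first pass complete: all four bolts are about half way, none home yet (value of joint bolt_1 between 0.55 and 1.15 rad and value of joint bolt_2 between 0.55 and 1.15 rad and value of joint bolt_3 between 0.55 and 1.15 rad and value of joint bolt_4 between 0.55 and 1.15 rad), for 0.1 s.
2. second pass, first cross: two opposite bolts are home while the other two are still about half way (((value of joint each of bolt_1, bolt_3 above 1.4 rad and value of joint each of bolt_2, bolt_4 below 1.15 rad) or (value of joint each of bolt_2, bolt_4 above 1.4 rad and value of joint each of bolt_1, bolt_3 below 1.15 rad))), for 0.1 s.
At the end, for the whole second after the job is handed in: all four bolts are home (1.40 rad or more), and the wrench stands released and at rest in the stand's hole, upright within 0.15 rad, its socket on the floor of the hole (within 6 mm) and within 8 mm of its centre (value of joint each of bolt_1, bolt_2, bolt_3, bolt_4 above 1.4 rad and horizontal distance between wrench and stand_hole below 0.008 m and z of wrench in the frame of stand_hole below 0.006 m and angle between wrench's own z axis and vertical below 0.15 rad and linear speed of wrench below 0.03 m/s); the robot touches nothing.
It fails at once if a bolt is brought home (past 1.25 rad) before all four are about half way (0.45 rad) (value of joint any of bolt_1, bolt_2, bolt_3, bolt_4 above 1.25 rad and value of joint any of bolt_1, bolt_2, bolt_3, bolt_4 below 0.45 rad).
It fails at once if the gripper's fingers bear on the filter holder or its bolts (contact force between the fingers and holder above 1 N).
It fails at once if a bystander is shifted by more than 30 mm (distance of any of reagent, beaker, membranes, tips, gasket, tweezers, vials from where it was at the start of the episode above 0.03 m).
It also fails if it takes over 72 s, if anything falls off the work surface, if the arm or the gripper's body presses on something with over 40 N, if the wrist force passes 120 N, or if a joint passes its speed limit or range.

### The arm

A 6-joint arm with a two-finger parallel gripper is mounted at the origin on the work surface. World frame = base frame: x ahead of the robot, y to its left, z up, the work surface at z = 0. Lengths are in m, angles in degrees, forces in N, time in s.
With the tool pointing down it reaches from about 0.25 to 0.725 m from the base axis. Payload 9.7 kg.
Tool frame: the origin (TCP) lies at the very end of the fingers, on their centre line; the grasp point (between the pads) lies 19 mm behind it; y points along the fingers, x is the direction in which the jaws open and shut, and the axes are right-handed (so a half turn about y gives the same grasp; the last joint's range is limited). The gripper opens to 85 mm and grips with 20 to 120 N. Pads are 22 mm wide; open, the fingers measure 114 mm over their backs; the gripper's body (76 mm by 85 mm) begins 54 mm behind the grasp point. The pads swing forward as they close: fully open they stand 13 mm farther back than shut.
Start: joints at [-68.984, 4.979, 10.078, 95.1, 0, 90], TCP at [0.197, -0.513, 0.231] pointing down, gripper open.
Joint ranges: [-179.16, 179.16], [-48.56, 103.87], [-65.8, 70.77], [-126.05, 130.52], [-82.76, 87.17], [-180, 180]. Speed limits (degrees/s): [127.2, 127.2, 147.25, 180, 180, 180].

### API

Orientations are given as [roll, pitch, yaw] about the fixed x, y, z axes, in that order (R = Rz(yaw) Ry(pitch) Rx(roll)).
In Python, from workcell import bot gives the robot as it stands.
- The arm moves only by the shell command python3 -m jog 'ROWS' [FORCE]. ROWS is JSON, a list of rows, each a list of 7 numbers: the closure, from 0 (fully open) to 1 (shut), then the shift along the world's x, y, z in units of 25 mm (1.0 is 25 mm), then the turn, a rotation vector about the world's x, y, z in units of 5 degrees (1.0 is 5 degrees). A call has 1 to 5 rows; each row is the pose to reach, as a shift and turn from the pose commanded when the call began; what a row does not reach only later rows make up. A row lasts 1/10 s, in which the tool goes at most 50 mm and 8.59 degrees, less where a joint would pass 70% of its speed; a pose out of reach is approached as far as the arm can. A call with a gripper value outside its range is refused whole. The fingers move at their own pace and stop on an object; FORCE is the grip in N (left out, the last holds). Time passes only in rows, so rows that repeat a pose let the fingers close. It gives the time, the measured TCP pose, the force and the opening at its end, in the units of the state.
- bot.get_obs(): the state, without advancing time (a new reading comes with each control period).
- bot.camera(name): name is "scene" or "top" or "wrist"; returns (picture, depth): 400x640x3 uint8, red, green, blue; 400x640 float32, m along the optical axis (not along the pixel's ray), 0 where there is no reading.
- bot.camera_model(name): a dict with "fx", "fy", "cx", "cy" (pixels), "rvec" (rotation vector, rad) and "tvec" (3), from world to camera coordinates, as OpenCV has them; the wrist camera has in their place "tool_from_camera" (4x4, takes a point from camera to tool coordinates, whose origin is the TCP and whose axes are the tool frame's). Camera axes: x right, y down, z forward; pixel columns grow to the right and rows downward; lengths in m; the calibration is good to about 2 mm. A picture is of the moment at which its call begins: read the wrist's pose just before it. camera_model takes no time and is no camera call.
- bot.job_done(): hands the job in, once; it reports no verdict.
Trained networks look in the newest picture that a camera, given by its name, has taken for a name from the list of things; names that differ only in an ending like _2 or _b are one class to them, and where a whole thing is asked for, a point or a joint stands for the part that bears it (a point fixed in the world has none). Each returns a list of dicts, best first, with "conf" (0 to 1); they miss things now and then, are a little off and sometimes report something else, mostly with a low value. They report only what shows in the picture. A call takes as long as a camera call. They do not tell look-alikes from the thing itself.
- bot.regions_of(camera, label): "pixels" (400x640 bool, what is visible of it) and "point" ([row, column] in pixels, amid what is visible of it).
The state is a dict: "time": time; "q": joint angles; "qd": joint speeds; "joint_efforts": joint torques, N m; "ee_pos": TCP position; "tcp_rot": TCP orientation; "wrist_force": force on the tool from outside, world axes, zero at the start; "torque": the same for the moment, N m; "opening": finger opening in m.
Only numpy, scipy, OpenCV 4.12 (cv2) and the standard library are available. Lean on these libraries where they do the work, as an engineer would, in place of code of your own. Each camera call takes 0.05 s, during which the arm holds its last target. There are 200 camera calls.

## Working session

There is one attempt and no reset: what is moved stays moved. The work goes in short steps, Python scripts to look and compute and a shell command to move; the robot and the scene stay as the last step left them, time stands still between calls to the robot, and variables do not carry over. Pictures are saved under pics/ and viewed, about 8 in all and at most 12, crops included, and the job is handed in when it is done.

```bash
mkdir -p pics; ls; cat > h.py <<'E'
import numpy as np, cv2
from workcell import bot
from scipy.spatial.transform import Rotation as R
def cam(name):
    o=bot.get_obs(); im,d=bot.camera(name); m=bot.camera_model(name)
    if name=='wrist':
        T=np.eye(4); T[:3,:3]=R.from_euler('xyz',o['tcp_rot'],degrees=True).as_matrix(); T[:3,3]=o['ee_pos']
        W=T@np.array(m['tool_from_camera'])
    else:
        C=np.eye(4); C[:3,:3]=cv2.Rodrigues(np.array(m['rvec'],float))[0]; C[:3,3]=np.ravel(m['tvec']); W=np.linalg.inv(C)
    return im,d,m,W
def pts(d,m,W):
    v,u=np.mgrid[:400,:640]
    P=np.stack([(u-m['cx'])/m['fx']*d,(v-m['cy'])/m['fy']*d,d],-1)
    return P@W[:3,:3].T+W[:3,3]
def onplane(u,v,z,m,W):
    r=W[:3,:3]@np.array([(u-m['cx'])/m['fx'],(v-m['cy'])/m['fy'],1]); return W[:3,3]+r*(z-W[2,3])/r[2]
def proj(p,m,W):
    c=W[:3,:3].T@(np.array(p)-W[:3,3]); return m['fx']*c[0]/c[2]+m['cx'],m['fy']*c[1]/c[2]+m['cy']
def save(n,im): cv2.imwrite('pics/'+n,cv2.cvtColor(im,cv2.COLOR_RGB2BGR))
E
python3 - <<'E'
from h import *
print(bot.get_obs())
for n in('scene','top'):
    im,d,m,W=cam(n); save(n+'0.png',im); P=pts(d,m,W); print(n,W[:3,3].round(3),m['fx'])
    for l in('wrench','holder','stand','bolt_1'):
        for r in bot.regions_of(n,l):
            q=P[r['pixels']&(d>0)]; print(n,l,round(r['conf'],2),r['point'],r['pixels'].sum(),np.median(q,0).round(3),q.min(0).round(3),q.max(0).round(3))
E
```

```text
pics
{'time': 0.0, 'q': array([-6.89854075e+01,  5.01088677e+00,  1.00337737e+01,  9.51006922e+01,
       -1.10395072e-03,  8.99982179e+01]), 'qd': array([ 0.05471757, -0.05901133,  0.05547757,  0.07498582,  0.04090896,
       -0.03138   ]), 'joint_efforts': array([ 9.55036558e-04, -5.20384741e+01,  4.64808083e+01,  1.62505038e-02,
        1.43332250e-05, -1.57939445e-05]), 'ee_pos': array([ 0.19714112, -0.5131948 ,  0.23057904]), 'tcp_rot': array([-9.00011015e+01,  7.78052702e-02, -6.89836254e+01]), 'wrist_force': array([-0.043535  ,  0.20196759, -0.4384345 ]), 'torque': array([-0.00339644,  0.03155284, -0.02420723]), 'opening': 0.08576663861278928}
scene [0.971 0.419 1.066] 404.5709052665756
scene wrench 0.95 [86.4, 302.9] 425 [ 0.304 -0.455  0.082] [ 0.133 -0.691 -0.003] [ 0.336 -0.398  0.173]
scene wrench 0.91 [103.4, 233.9] 539 [ 0.554 -0.516  0.137] [ 0.454 -0.716 -0.006] [ 0.574 -0.454  0.176]
scene wrench 0.85 [130.0, 266.4] 303 [ 0.533 -0.366  0.13 ] [ 0.47  -0.471 -0.001] [ 0.566 -0.326  0.143]
scene holder 0.8 [232.6, 357.4] 5294 [0.556 0.087 0.096] [ 0.431 -0.078 -0.004] 
[... 667 characters left out ...]
176]
top wrench 0.75 [313.4, 478.3] 874 [ 0.295 -0.454  0.166] [ 0.26  -0.604 -0.003] [ 0.335 -0.399  0.172]
top wrench 0.53 [216.4, 431.4] 324 [ 0.532 -0.365  0.137] [ 0.493 -0.442 -0.003] [ 0.589 -0.328  0.143]
top holder 0.67 [220.3, 264.6] 5666 [0.524 0.062 0.097] [ 0.403 -0.065 -0.002] [0.671 0.203 0.147]
top stand 0.82 [221.2, 409.2] 1789 [ 0.534 -0.314  0.045] [ 0.483 -0.41  -0.001] [ 0.593 -0.234  0.133]
top bolt_1 0.63 [241.9, 263.8] 146 [0.457 0.065 0.103] [0.443 0.049 0.096] [0.476 0.083 0.114]
top bolt_1 0.62 [210.2, 231.5] 168 [0.53  0.143 0.101] [0.514 0.127 0.093] [0.552 0.162 0.115]
top bolt_1 0.58 [185.8, 265.8] 156 [0.608 0.068 0.101] [0.592 0.052 0.093] [0.629 0.086 0.116]
```

```bash
python3 - <<'E'
import cv2
for n,(a,b,c,d) in {'scene':(50,400,120,560),'top':(100,400,180,600)}.items():
    i=cv2.imread(f'pics/{n}0.png')
    if n=='top': i=cv2.resize(i[120:360,160:560],None,fx=2,fy=2,interpolation=2)
    cv2.imwrite(f'pics/{n}1.png',i)
E
```

```text
(no output)
```

View pics/scene1.png

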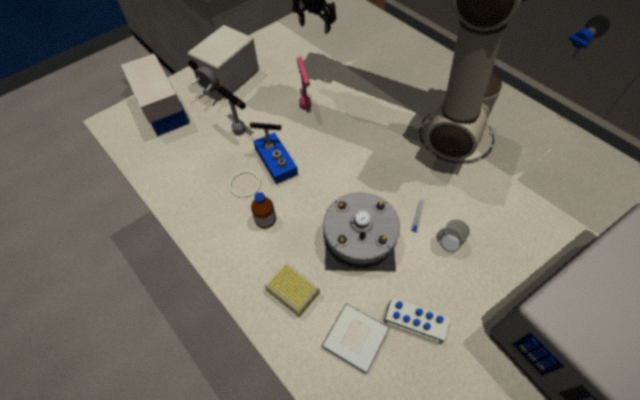

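View pics/top1.png

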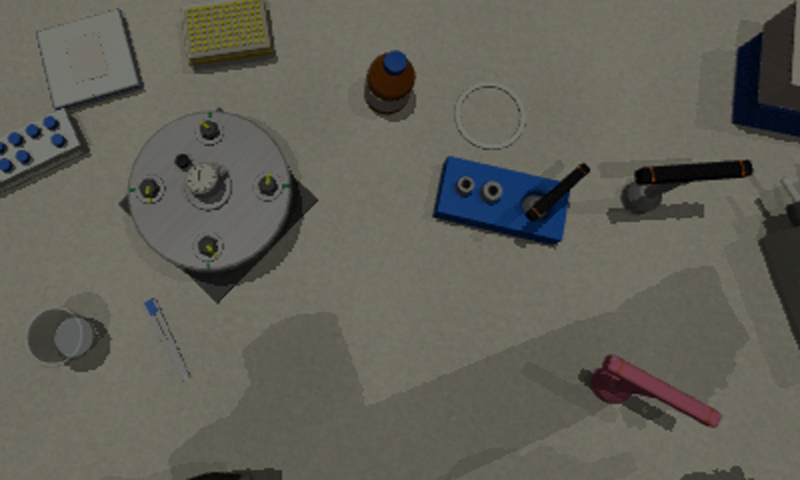

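The right wrench is the black, smaller one in the blue stand (top view ~(557,192)). The others, black at (690,172) and pink at (655,390), are decoys. The holder's vent is at (183,160) in the top crop, so holder yaw is about 45°: bolt 1 is left, 2 bottom, 3 right, 4 top. Next I need the wrist camera geometry and better fits.

```bash
python3 - <<'E'
from h import *
m=bot.camera_model('wrist'); print(m['fx'],m['cx'],m['cy'],np.round(m['tool_from_camera'],3))
for n in('top','scene'):
    im,d,m,W=cam(n); P=pts(d,m,W)
    for r in bot.regions_of(n,'wrench'):
        q=P[r['pixels']&(d>0)]; q=q[(q[:,2]>.125)&(q[:,2]<.15)]
        if len(q)>40:
            c,s,a=cv2.minAreaRect((q[:,:2]*1000).astype(np.float32)); print(n,c,s,a)
            print(np.linalg.svd(q[:,:2]-q[:,:2].mean(0))[2][0])
    for l in('holder',):
        r=bot.regions_of(n,l)[0]; q=P[r['pixels']&(d>0)]
        t=q[abs(q[:,2]-.096)<.004]; c,rad=cv2.minEnclosingCircle((t[:,:2]*1000).astype(np.float32)); print(n,'cover',c,rad)
    for i in range(8):
        pass
    for r in bot.regions_of(n,'bolt_1')+bot.regions_of(n,'bolt_1_head'): 
        q=P[r['pixels']&(d>0)]; q=q[q[:,2]>.107]; print(n,r['conf'],q.mean(0).round(4),len(q))
E
python3 -m jog '[[0,0,1,2,0,0,0],[0,0,3,3,0,0,0],[0,2,5,3.5,0,0,0],[0,4,7,3.5,0,0,0],[0,6,9,3.5,0,0,0]]'
```

```text
295.6896513690598 315.89923864995325 198.94745404883503 [[ 1.     0.     0.     0.002]
 [-0.    -0.29   0.957 -0.143]
 [ 0.    -0.957 -0.29   0.076]
 [ 0.     0.     0.     1.   ]]
top (529.1975708007812, -368.3891296386719) (14.309125900268555, 98.70121765136719) 41.06446838378906
[-0.65984432  0.75140234]
top cover (534.8184814453125, 69.13488006591797) 105.91477966308594
top 0.6 [0.6103 0.0715 0.1111] 58
top 0.57 [0.5313 0.1439 0.1109] 58
top 0.55 [0.4583 0.0652 0.1107] 66
top 0.49 [ 0.5377 -0.0071  0.1108] 62
top 0.73 [0.5313 0.1439 0.1109] 58
scene (530.6051635742188, -367.1970520019531) (19.939178466796875, 97.22982788085938) 37.860076904296875
[-0.65631224  0.75448939]
scene cover (536.148681640625, 69.24398040771484) 106.39108276367188
scene 0.54 [0.6132 0.0729 0.1114] 50
scene 0.53 [ 0.5401 -0.0058  0.1105] 46
scene 0.48 [0.4619 0.0663 0.1106] 47
scene 0.68 [0.5339 0.1454 0.1108] 53
scene 0.61 [nan nan nan] 0
time: 1.5
ee_pos: [0.2987, -0.3373, 0.3179]
tcp_rot: [-90.0, -0.1, -69.1]
wrist_force: [0.9, -1.3, 0.3]
opening: 0.0856<stdin>:16: RuntimeWarning: Mean of empty slice.
  ret = um.true_divide(
```

```bash
python3 -m jog '[[0,3.6,7.6,0,0,0,0],[0,3.6,7.6,0,0,0,0],[0,3.6,7.6,0,0,0,0],[0,3.6,7.6,0,0,0,0],[0,3.6,7.6,0,0,0,0]]' | head -2
python3 -m jog '[[0,3.6,7.6,-2.7,0,0,0],[0,3.6,7.6,-2.7,0,0,0],[0,3.6,7.6,-2.7,0,0,0],[0,3.6,7.6,-2.7,0,0,0],[0,3.6,7.6,-2.7,0,0,0]]' | head -2
python3 -m jog '[[0,0,0,0,0,0,0],[0,0,0,0,0,0,0],[0,0,0,0,0,0,0]]'
cat >look.py <<'E'
from h import *
import sys
def look(tag,z0=.111):
    im,d,m,W=cam('wrist'); save(tag+'.png',im); P=pts(d,m,W); o=bot.get_obs(); print(o['ee_pos'].round(4),o['tcp_rot'].round(2),o['q'].round(1))
    C=[]
    for r in bot.regions_of('wrist','bolt_1'):
        q=P[r['pixels']&(d>0)]; h=q[q[:,2]>.1085]; 
        if len(h)>30: print('bolt',round(r['conf'],2),h.mean(0).round(4),len(h),np.array(cv2.minEnclosingCircle((h[:,:2]*1000).astype(np.float32))[0]).round(1)); C.append(h.mean(0))
    t=P[(abs(P[...,2]-.096)<.003)]; t=t[np.linalg.norm(t[:,:2]-[.534,.068],axis=1)<.12]
    print('cover',cv2.minEnclosingCircle((t[:,:2]*1000).astype(np.float32)))
    # stripes: yellow pixels near each bolt
    hsv=cv2.cvtColor(im,cv2.COLOR_RGB2HSV); y=(abs(hsv[...,0].astype(int)-27)<7)&(hsv[...,1]>130)&(hsv[...,2]>60)
    g=(abs(hsv[...,0].astype(int)-70)<20)&(hsv[...,1]>90)&(hsv[...,2]>40)
    for c in C:
        near=np.linalg.norm(P[...,:2]-c[:2],axis=-1)
        p=P[y&(near<.016)][:,:2]-c[:2]; gg=P[g&(near<.04)][:,:2]-c[:2]
        if len(p): print(c[:2].round(3),'stripe',np.degrees(np.arctan2(*p.mean(0)[::-1])).round(1),len(p),'green',np.degrees(np.arctan2(*gg.mean(0)[::-1])).round(1) if len(gg) else None)
if __name__=='__main__': look(sys.argv[1])
E
python3 look.py w1
```

```text
time: 2.0
ee_pos: [0.3893, -0.1449, 0.317]
time: 2.5
ee_pos: [0.4786, 0.0439, 0.2475]
time: 2.8
ee_pos: [0.4779, 0.0403, 0.25]
tcp_rot: [-90.0, -0.0, -69.1]
wrist_force: [0.0, 0.0, -0.4]
opening: 0.0852
[0.478  0.0402 0.2501] [-8.994e+01 -3.000e-02 -6.907e+01] [  4.8  -4.2   2.9  97.1  -0.  163.9]
bolt 0.75 [0.536  0.1436 0.1109] 467 [536.1 143.9]
bolt 0.7 [ 0.5418 -0.007   0.1109] 409 [541.7  -7.1]
bolt 0.62 [0.4635 0.0653 0.1109] 348 [462.9  65.4]
bolt 0.62 [0.6143 0.0711 0.1109] 562 [614.3  70.9]
cover ((538.687255859375, 68.3398666381836), 105.76680755615234)
[0.536 0.144] stripe 179.5 81 green 93.2
[ 0.542 -0.007] stripe -16.3 86 green -89.2
[0.463 0.065] stripe -141.2 58 green -177.2
[0.614 0.071] stripe 43.7 96 green 1.2
```

```bash

python3 -m jog '[[0,0.9,0.4,0,0,0,7.2],[0,0.9,0.4,0,0,0,7.2],[0,0.9,0.4,0,0,0,7.2],[0,0.9,0.4,0,0,0,7.2],[0,0.9,0.4,0,0,0,7.2]]' | head -1
python3 -m jog '[[0,0.9,0.4,0,0,0,7.2],[0,0.9,0.4,0,0,0,7.2],[0,0.9,0.4,0,0,0,7.2],[0,0.9,0.4,0,0,0,7.2],[0,0.9,0.4,0,0,0,7.2]]' | head -1
python3 -m jog '[[0,0.9,0.4,0,0,0,7.2],[0,0.9,0.4,0,0,0,7.2],[0,0.9,0.4,0,0,0,7.2],[0,0.9,0.4,0,0,0,7.2],[0,0.9,0.4,0,0,0,7.2]]' | head -1
python3 -m jog '[[0,0.9,0.4,0,0,0,7.2],[0,0.9,0.4,0,0,0,7.2],[0,0.9,0.4,0,0,0,7.2],[0,0.9,0.4,0,0,0,7.2],[0,0.9,0.4,0,0,0,7.2]]' | head -1
python3 -m jog '[[0,0.9,0.4,0,0,0,7.2],[0,0.9,0.4,0,0,0,7.2],[0,0.9,0.4,0,0,0,7.2],[0,0.9,0.4,0,0,0,7.2],[0,0.9,0.4,0,0,0,7.2]]' | head -1
python3 -m jog '[[0,0,0,0,0,0,0],[0,0,0,0,0,0,0],[0,0,0,0,0,0,0]]'|head -3
python3 look.py w2
python3 -c "
import cv2,numpy as np
a=cv2.imread('pics/w1.png')[40:280,180:480];b=cv2.imread('pics/w2.png')[40:280,180:480]
cv2.imwrite('pics/w12.png',cv2.resize(np.hstack([a,b]),(800,320),interpolation=2))"
```

```text
time: 3.4
time: 3.9
time: 4.4
time: 4.9
time: 5.4
time: 5.7
ee_pos: [0.5905, 0.0913, 0.2494]
tcp_rot: [-90.0, 0.0, 110.8]
[0.5905 0.0913 0.2494] [-90.    -0.   110.86] [  8.8  12.2  20.2  98.    0.  -12.1]
bolt 0.97 [0.5351 0.1426 0.1108] 406 [535.  142.7]
bolt 0.92 [0.4627 0.0646 0.1108] 553 [462.6  64.6]
bolt 0.86 [ 0.5408 -0.0081  0.1109] 471 [541.2  -8.2]
bolt 0.67 [0.6132 0.0704 0.1109] 351 [613.8  70.6]
cover ((538.2606201171875, 67.29887390136719), 105.8511962890625)
[0.535 0.143] stripe 171.3 77 green 91.0
[0.463 0.065] stripe -139.0 93 green -178.4
[ 0.541 -0.008] stripe -6.2 77 green -86.7
[0.613 0.07 ] stripe 39.8 52 green 2.8
```

View pics/w12.png

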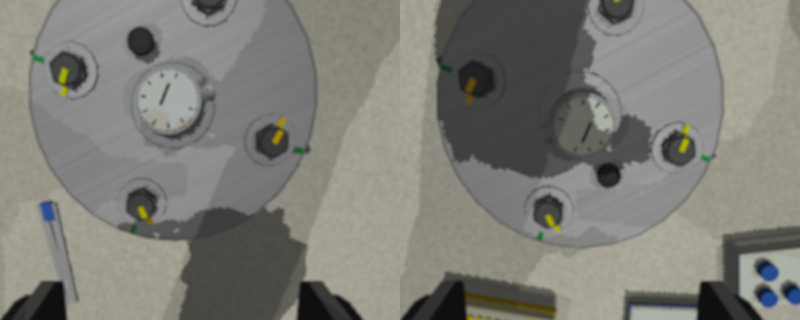

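Both wrist views agree to 1 mm: bolts 1 (left) and 3 (right) are loose with stripes about 83° off, and bolts 2 and 4 are about half way. Now to look at the wrench.

```bash

python3 -m jog '[[0,-0.3,-6.6,0,0,0,-4.6],[0,-0.3,-6.6,0,0,0,-4.6],[0,-0.3,-6.6,0,0,0,-4.6],[0,-0.3,-6.6,0,0,0,-4.6]]' | head -1
python3 -m jog '[[0,-0.3,-6.6,0,0,0,-4.6],[0,-0.3,-6.6,0,0,0,-4.6],[0,-0.3,-6.6,0,0,0,-4.6],[0,-0.3,-6.6,0,0,0,-4.6]]' | head -1
python3 -m jog '[[0,-0.4,-6.7,0,0,0,-4.7],[0,-0.4,-6.7,0,0,0,-4.7],[0,-0.4,-6.7,0,0,0,-4.7],[0,-0.4,-6.7,0,0,0,-4.7]]' | head -1
python3 -m jog '[[0,0,0,0,0,0,0],[0,0,0,0,0,0,0],[0,0,0,0,0,0,0]]'|head -3
cat > lw.py <<'E'
from h import *
import sys
im,d,m,W=cam('wrist'); save(sys.argv[1]+'.png',im); P=pts(d,m,W); o=bot.get_obs(); print(o['ee_pos'].round(4),o['tcp_rot'].round(2),o['q'].round(1))
for r in bot.regions_of('wrist','wrench'):
    q=P[r['pixels']&(d>0)]; q=q[(q[:,2]>.132)&(q[:,2]<.145)]
    print(r['conf'],r['point'],len(q))
    if len(q)>40:
        c,s,a=cv2.minAreaRect((q[:,:2]*1000).astype(np.float32)); v=np.linalg.svd(q[:,:2]-q[:,:2].mean(0),full_matrices=False)[2][0]; print(c,s,a,np.median(q[:,2]),q[:,:2].mean(0),np.degrees(np.arctan2(v[1],v[0])))
for l in ('stand',):
  for r in bot.regions_of('wrist',l):
    q=P[r['pixels']&(d>0)]; q=q[abs(q[:,2]-.045)<.003]; print(l,r['conf'],cv2.minAreaRect((q[:,:2]*1000).astype(np.float32)))
E
python3 lw.py w3
```

```text
time: 6.2
time: 6.6
time: 7.0
time: 7.3
ee_pos: [0.5661, -0.4046, 0.2497]
tcp_rot: [-90.0, -0.0, 41.6]
[ 0.5661 -0.4046  0.2499] [-9.003e+01 -2.000e-02  4.163e+01] [-35.6  28.   40.6 102.6   0.   12.8]
0.92 [38.7, 69.9] 251
(307.3419494628906, -461.7546081542969) (5.846147537231445, 15.630261421203613) 3.3974666595458984 0.137786299810773 [ 0.30817656 -0.46138361] -88.97110116547233
0.89 [234.3, 242.5] 0
0.81 [129.6, 315.3] 1906
(532.3165283203125, -369.65118408203125) (13.510637283325195, 98.76666259765625) 41.198638916015625 0.13799659513330148 [ 0.53057895 -0.36780202] -48.872683407392806
stand 0.56 ((542.215576171875, -326.1700439453125), (170.43080139160156, 80.30374145507812), 77.44467163085938)
```

View pics/w3.png

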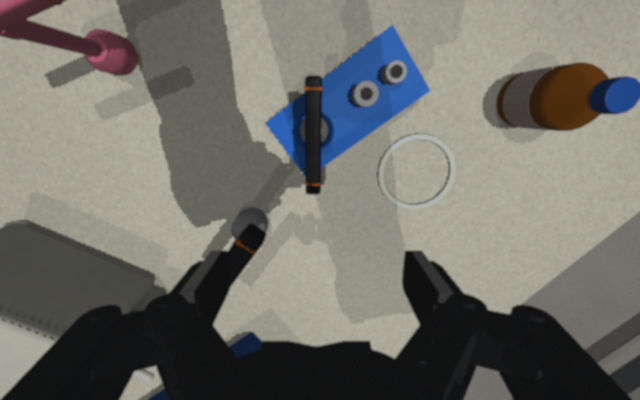

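```bash

python3 -m jog '[[0,-1.35,1.4,0,0,0,-0.1],[0,-1.35,1.4,0,0,0,-0.1],[0,-1.35,1.4,-2,0,0,-0.1],[0,-1.35,1.4,-3.3,0,0,-0.1],[0,-1.35,1.4,-4.5,0,0,-0.1]]' | head -2
python3 -m jog '[[0,0,0,-1.05,0,0,0],[0,0,0,-1.05,0,0,0],[0.5,0,0,-1.05,0,0,0],[0.8,0,0,-1.05,0,0,0],[1,0,0,-1.05,0,0,0]]' 80
python3 -m jog '[[1,0,0,0,0,0,0],[1,0,0,0,0,0,0],[1,0,0,0,0,0,0],[1,0,0,0,0,0,0]]'
```

```text
time: 7.95
ee_pos: [0.5318, -0.3704, 0.1363]
time: 8.45
ee_pos: [0.5326, -0.3716, 0.1128]
tcp_rot: [-90.2, -0.0, 41.0]
wrist_force: [0.6, 0.5, 0.3]
opening: 0.0442
time: 8.85
ee_pos: [0.5322, -0.3713, 0.1115]
tcp_rot: [-90.1, -0.0, 41.0]
wrist_force: [0.5, 0.2, 5.4]
opening: 0.0126
```

```bash

python3 -m jog '[[1,0,0,1,0,0,0],[1,0,0,2.2,0,0,0],[1,0,0,3.5,0,0,0],[1,0,0,5,0,0,0],[1,0,0,6.2,0,0,0]]' |head -2
python3 -m jog '[[1,0.1,2,0,0,0,1],[1,0.2,3.7,0,0,0,2],[1,0.2,5.3,0,0,0,3.5],[1,0.2,7.26,0,0,0,3.8],[1,0.2,7.26,0,0,0,3.8]]' |head -2
python3 -m jog '[[1,0.2,2,0,0,0,1],[1,0.2,3.7,0,0,0,2],[1,0.2,5.3,0,0,0,3.5],[1,0.2,7.26,0,0,0,3.8],[1,0.2,7.26,0,0,0,3.8]]' |head -2
python3 -m jog '[[1,0,0,-0.6,0,0,0],[1,0,0,-1.2,0,0,0],[1,0,0,-1.2,0,0,0],[1,0,0,-1.2,0,0,0]]'
cat > ls.py <<'E'
from h import *
import sys
im,d,m,W=cam('wrist'); P=pts(d,m,W); o=bot.get_obs(); print(o['ee_pos'].round(4),o['tcp_rot'].round(2),o['q'].round(1),o['wrist_force'].round(1))
T=R.from_euler('xyz',o['tcp_rot'],degrees=True).as_matrix()
s=np.array(o['ee_pos'])+T@np.array([0,.099,.001]); print('expected socket',s.round(4))
bolts={1:(.5355,.1438),2:(.4625,.0650),3:(.5413,-.0080),4:(.6143,.0708)}
for r in bot.regions_of('wrist','wrench')[:3]:
    q=P[r['pixels']&(d>0)]; z=q[:,2]; print('wr',r['conf'],r['point'],len(q),z.min().round(3),z.max().round(3))
    lo=q[(z>s[2]-.003)&(z<s[2]+.02)&(np.linalg.norm(q[:,:2]-s[:2],axis=1)<.03)]
    if len(lo)>50:
        # circle of radius 17 fitted to visible side of the socket
        from scipy.optimize import least_squares
        f=least_squares(lambda c:np.linalg.norm(lo[:,:2]-c,axis=1)-.017,s[:2],loss='soft_l1',f_scale=.001); print('socket fit',f.x.round(4),len(lo))
im2=im.copy()
for b in bolts.values():
    u,v=proj((*b,.111),m,W); cv2.circle(im2,(int(u),int(v)),2,(255,0,0),-1)
u,v=proj(s,m,W); cv2.circle(im2,(int(u),int(v)),2,(0,255,0),-1)
save(sys.argv[1]+'.png',cv2.resize(im2[60:360,160:480],None,fx=1.8,fy=1.8,interpolation=2))
E
python3 ls.py s1
```

```text
time: 9.35
ee_pos: [0.5315, -0.371, 0.267]
time: 9.85
ee_pos: [0.5366, -0.1849, 0.2657]
time: 10.35
ee_pos: [0.5415, -0.0037, 0.265]
time: 10.75
ee_pos: [0.5416, -0.0087, 0.2354]
tcp_rot: [-89.9, 0.0, 79.0]
wrist_force: [-0.0, -0.4, -1.6]
opening: 0.0125
[ 0.5418 -0.0086  0.236 ] [-9.000e+01  1.000e-02  7.897e+01] [-0.9  4.   9.5 95.6 -0.  10.1] [ 0.3 -0.1 -3.7]
expected socket [ 0.5408 -0.0084  0.137 ]
wr 0.74 [244.9, 316.9] 5896 -0.002 0.312
wr 0.22 [147.8, 474.5] 1277 0.095 0.113
```

View pics/s1.png

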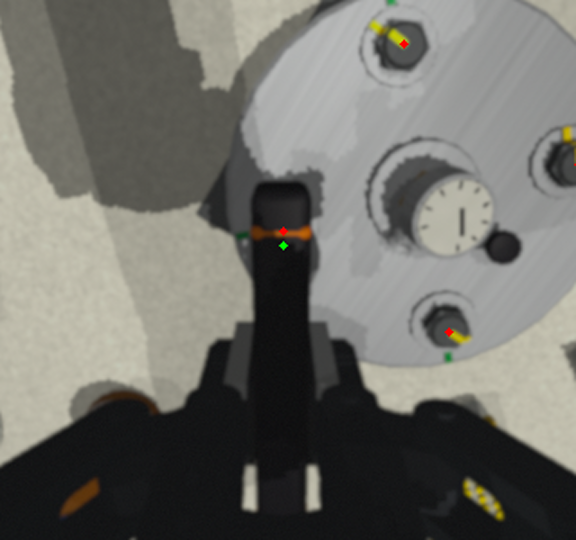

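The picture shows the bar end hiding the socket at (283,240). The projected bolt marks sit well on the heads, so I'll descend carefully.

```bash

python3 -m jog '[[1,0,0,-0.5,0,0,0],[1,0,0,-0.9,0,0,0],[1,0,0,-1.1,0,0,0],[1,0,0,-1.1,0,0,0]]'
python3 -m jog '[[1,0,0,-0.1,0,0,0],[1,0,0,-0.2,0,0,0],[1,0,0,-0.3,0,0,0],[1,0,0,-0.4,0,0,0],[1,0,0,-0.4,0,0,0]]'
```

```text
time: 11.25
ee_pos: [0.5413, -0.0081, 0.2068]
tcp_rot: [-89.9, 0.0, 79.0]
wrist_force: [0.4, -0.3, -3.2]
opening: 0.0124
time: 11.75
ee_pos: [0.542, -0.0081, 0.1985]
tcp_rot: [-90.1, -0.0, 79.0]
wrist_force: [0.3, 0.1, 0.3]
opening: 0.0126
```

```bash

python3 -m jog '[[1,0,0,0,0,0,-1],[1,0,0,0,0,0,-2],[1,0,0,0,0,0,-3],[1,0,0,0,0,0,-4],[1,0,0,0,0,0,-4.7]]'
python3 -m jog '[[1,0,0,0,0,0,-1],[1,0,0,0,0,0,-2],[1,0,0,0,0,0,-3],[1,0,0,0,0,0,-4],[1,0,0,0,0,0,-4.7]]'
python3 -m jog '[[1,0,0,0,0,0,0],[1,0,0,0,0,0,0]]'
python3 -c "
from h import *
print(bot.get_obs()['torque'])"
```

```text
time: 12.25
ee_pos: [0.5417, -0.0083, 0.1985]
tcp_rot: [-90.0, 0.0, 55.3]
wrist_force: [-1.0, -1.0, 0.3]
opening: 0.0127
time: 12.75
ee_pos: [0.5412, -0.0086, 0.1985]
tcp_rot: [-90.0, 0.1, 31.8]
wrist_force: [-3.8, -2.0, 2.3]
opening: 0.0127
time: 12.95
ee_pos: [0.5414, -0.0085, 0.1985]
tcp_rot: [-90.0, 0.0, 32.1]
wrist_force: [-4.0, -2.9, 2.1]
opening: 0.0129
[-0.88244366  1.24531031  0.0041329 ]
```

```bash

python3 -m jog '[[1,0,0,0,0,0,1],[1,0,0,0,0,0,2],[1,0,0,0.5,0,0,2],[1,0,0,1.5,0,0,2],[1,0,0,2.6,0,0,2]]'
python3 -m jog '[[1,-0.1,1.6,0,0,0,-1],[1,-0.2,3.4,0,0,0,-2.2],[1,-0.23,5.2,0,0,0,-3.3],[1,-0.23,6.07,0,0,0,-3.3],[1,-0.23,6.07,0,0,0,-3.3]]'
python3 -m jog '[[1,0,0,-1,0,0,0],[1,0,0,-1.8,0,0,0],[1,0,0,-1.8,0,0,0]]'
cat > st.py <<'E'
from h import *
B={1:(.5355,.1438),2:(.4625,.0650),3:(.5413,-.0080),4:(.6143,.0708)}; out={1:92.2,2:182.2,3:-87.8,4:2.2}
# stripe angle by image only: shift correction per camera from holder fit, pixels unprojected on z=.1115
def stripes(n,off):
    im,d,m,W=cam(n); hsv=cv2.cvtColor(im,cv2.COLOR_RGB2HSV).astype(int); P=pts(d,m,W)
    y=(abs(hsv[...,0]-27)<8)&(hsv[...,1]>110)&(hsv[...,2]>50)&(P[...,2]<.13)&(P[...,2]>.085)
    for k,b in B.items():
        c=np.array(b)+off; v,u=np.where(y&(np.linalg.norm(P[...,:2]-c,axis=-1)<.017))
        if len(v)<4: print(n,k,'few',len(v)); continue
        p=np.mean([onplane(a,e,.1105,m,W)[:2] for a,e in zip(u,v)],0)-c
        s=np.degrees(np.arctan2(p[1],p[0])); print(n,k,'theta',round((out[k]+90-s+180)%360-180,1),len(v),'r',np.hypot(*p).round(4))
if __name__=='__main__':
    stripes('top',np.array([-.004,.0005])); stripes('scene',np.array([-.0011,.0018])); stripes('wrist',np.zeros(2))
E
python3 st.py; python3 ls.py s2|head -2
```

```text
time: 13.45
ee_pos: [0.5417, -0.0078, 0.2639]
tcp_rot: [-89.9, -0.0, 41.9]
wrist_force: [0.7, -0.1, -3.4]
opening: 0.0127
time: 13.95
ee_pos: [0.536, 0.1467, 0.2633]
tcp_rot: [-89.9, -0.0, 25.6]
wrist_force: [0.2, -0.5, -4.0]
opening: 0.0124
time: 14.25
ee_pos: [0.5353, 0.143, 0.2158]
tcp_rot: [-89.9, 0.2, 25.5]
wrist_force: [-0.3, 0.2, -3.3]
opening: 0.0129
top 1 theta -6.1 4 r 0.016
top 2 theta 46.8 9 r 0.0107
top 3 theta 39.0 12 r 0.0072
top 4 theta 53.9 8 r 0.0069
scene 1 few 0
scene 2 few 0
scene 3 theta 37.8 7 r 0.006
scene 4 theta 48.9 12 r 0.005
wrist 1 theta 10.1 6 r 0.0171
wrist 2 theta 50.8 71 r 0.0056
wrist 3 few 0
wrist 4 few 2
[0.5365 0.1434 0.2197] [-90.02  -0.11  25.48] [15.   5.4  9.2 93.7  0.  79.5] [ 0.5 -0.4 -2.4]
expected socket [0.5363 0.1444 0.1207]
```

```bash

python3 -m jog '[[1,-0.02,-0.02,-0.2,0,0,0],[1,-0.02,-0.02,-0.4,0,0,0],[1,-0.02,-0.02,-0.6,0,0,0],[1,-0.02,-0.02,-0.83,0,0,0],[1,-0.02,-0.02,-0.83,0,0,0]]'
```

```text
time: 15.0
ee_pos: [0.5356, 0.1431, 0.1984]
tcp_rot: [-90.0, -0.1, 25.5]
wrist_force: [-2.8, -1.6, 7.5]
opening: 0.0124
```

```bash

python3 -m jog '[[1,0,0,0,0,0,-1.2],[1,0,0,0,0,0,-2.4],[1,0,0,0,0,0,-3.6],[1,0,0,0,0,0,-4.8],[1,0,0,0,0,0,-5.8]]'
python3 -m jog '[[1,0,0,0,0,0,-1.2],[1,0,0,0,0,0,-2.4],[1,0,0,0,0,0,-3.6],[1,0,0,0,0,0,-4.8],[1,0,0,0,0,0,-5.8]]'
python3 -m jog '[[1,0,0,0,0,0,0],[1,0,0,0,0,0,0]]'
python3 -m jog '[[1,0,0,0,0,0,1],[1,0,0,0,0,0,2],[1,0,0,0.5,0,0,2],[1,0,0,1.5,0,0,2],[1,0,0,2.6,0,0,2]]'|head -3
```

```text
time: 15.5
ee_pos: [0.5346, 0.1429, 0.1984]
tcp_rot: [-90.0, 0.0, -3.7]
wrist_force: [-7.8, -2.3, 11.3]
opening: 0.0124
time: 16.0
ee_pos: [0.5341, 0.1432, 0.1984]
tcp_rot: [-90.0, 0.1, -32.7]
wrist_force: [-9.3, -0.3, 12.3]
opening: 0.0126
time: 16.2
ee_pos: [0.5341, 0.1433, 0.1984]
tcp_rot: [-90.0, 0.1, -32.5]
wrist_force: [-9.2, 0.2, 10.5]
opening: 0.0124
time: 16.7
ee_pos: [0.5353, 0.1431, 0.2623]
tcp_rot: [-90.0, 0.1, -22.6]
```

```bash
python3 - <<'E'
from st import *
stripes('top',np.array([-.004,.0005])); stripes('scene',np.array([-.0011,.0018])); stripes('wrist',np.zeros(2))
im=cv2.imread
a=bot.camera('top')[0]; b=bot.camera('scene')[0]; c=bot.camera('wrist')[0]
A=cv2.resize(a[165:260,215:315],(400,380),interpolation=2); S=cv2.resize(b[185:280,312:412],(400,380),interpolation=2)
save('m1.png',np.hstack([A,S])); save('m1w.png',c)
E
```

```text
top 1 theta 39.9 9 r 0.0084
top 2 theta 48.0 10 r 0.011
top 3 theta 41.0 12 r 0.0066
top 4 theta 50.4 10 r 0.007
scene 1 theta 58.6 4 r 0.0062
scene 2 few 0
scene 3 theta 27.9 7 r 0.0074
scene 4 theta 49.9 12 r 0.004
wrist 1 theta 55.1 6 r 0.0165
wrist 2 few 0
wrist 3 few 0
wrist 4 theta 41.2 84 r 0.0078
```

View pics/m1.png

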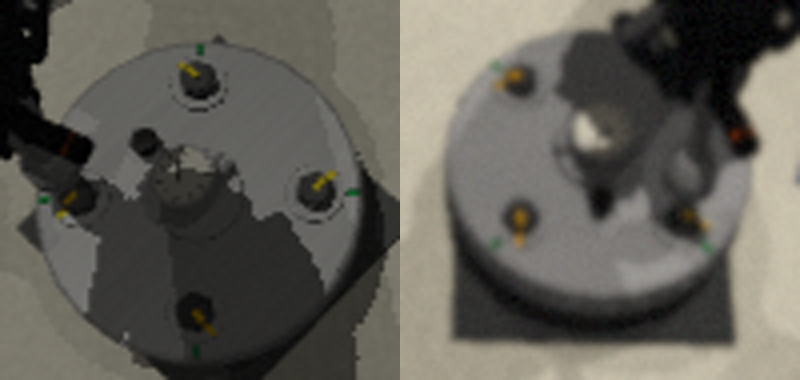

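```bash

python3 -m jog '[[1,0.8,-0.72,0,0,0,1.7],[1,0.8,-0.72,0,0,0,3.4],[1,0.8,-0.72,0,0,0,5.1],[1,0.8,-0.72,0,0,0,6.8],[1,0.8,-0.72,0,0,0,7.7]]'|head -1
python3 -m jog '[[1,0.8,-0.72,0,0,0,1.7],[1,0.8,-0.72,0,0,0,3.4],[1,0.8,-0.72,0,0,0,5.1],[1,0.8,-0.72,0,0,0,6.8],[1,0.8,-0.72,0,0,0,7.7]]'|head -1
python3 -m jog '[[1,0.8,-0.72,0,0,0,1.7],[1,0.8,-0.72,0,0,0,3.4],[1,0.8,-0.72,0,0,0,5.1],[1,0.8,-0.72,0,0,0,6.8],[1,0.8,-0.72,0,0,0,7.7]]'|head -1
python3 -m jog '[[1,0.79,-0.7,0,0,0,1.7],[1,0.79,-0.7,0,0,0,3.4],[1,0.79,-0.7,0,0,0,5.1],[1,0.79,-0.7,0,0,0,6.8],[1,0.79,-0.7,0,0,0,7.8]]'|head -1
python3 -m jog '[[1,0,0,0,0,0,0],[1,0,0,0,0,0,0],[1,0,0,0,0,0,0]]'|head -3
python3 st.py; python3 ls.py s3
```

```text
time: 17.5
time: 18.0
time: 18.5
time: 19.0
time: 19.3
ee_pos: [0.6152, 0.0716, 0.2618]
tcp_rot: [-90.0, -0.0, 131.9]
top 1 few 0
top 2 few 3
top 3 theta 47.8 5 r 0.0103
top 4 few 0
scene 1 theta 46.6 15 r 0.0054
scene 2 theta 51.9 8 r 0.0048
scene 3 few 0
scene 4 theta 42.2 19 r 0.009
wrist 1 theta 44.9 68 r 0.006
wrist 2 theta 43.9 103 r 0.007
wrist 3 theta 40.4 103 r 0.0072
wrist 4 few 0
[0.6153 0.0716 0.2623] [-90.     0.   131.97] [  6.6  15.9  26.2 100.2  -0.  -35.3] [-0.1  0.3 -3.7]
expected socket [0.6145 0.071  0.1633]
wr 0.66 [243.5, 317.1] 6049 -0.002 0.338
```

View pics/s3.png

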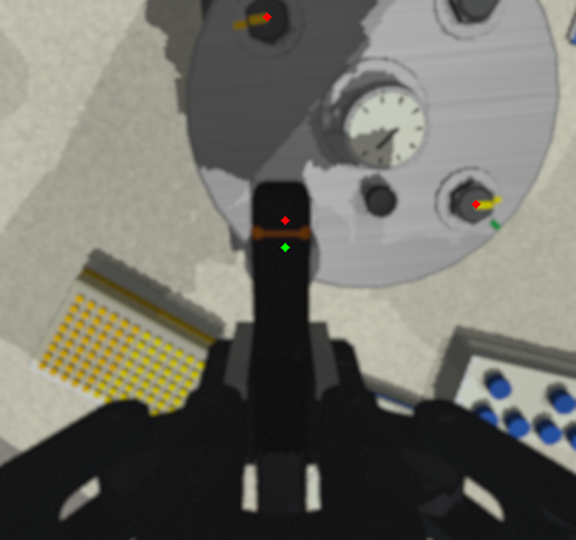

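```bash

python3 -m jog '[[1,-0.01,0,-0.6,0,0,-0.4],[1,-0.01,0,-1.2,0,0,-0.4],[1,-0.01,0,-1.7,0,0,-0.4],[1,-0.01,0,-1.9,0,0,-0.4],[1,-0.01,0,-1.9,0,0,-0.4]]'|head -2
python3 -m jog '[[1,0,0,-0.2,0,0,0],[1,0,0,-0.4,0,0,0],[1,0,0,-0.65,0,0,0],[1,0,0,-0.65,0,0,0]]'
```

```text
time: 20.05
ee_pos: [0.6148, 0.0716, 0.2143]
time: 20.45
ee_pos: [0.615, 0.0722, 0.1986]
tcp_rot: [-90.1, -0.0, 130.0]
wrist_force: [-0.7, 2.5, -2.8]
opening: 0.0127
```

```bash

python3 -m jog '[[1,0,0,0,0,0,-1.2],[1,0,0,0,0,0,-2.4],[1,0,0,0,0,0,-3.6],[1,0,0,0,0,0,-4.8],[1,0,0,0,0,0,-6]]'
python3 -m jog '[[1,0,0,0,0,0,-1.2],[1,0,0,0,0,0,-2.4],[1,0,0,0,0,0,-3.6],[1,0,0,0,0,0,-4.8],[1,0,0,0,0,0,-4.8]]'
python3 -c "
from h import *
print(bot.get_obs()['torque'])"
python3 -m jog '[[1,0,0,0,0,0,-0.4],[1,0,0,0,0,0,-0.8],[1,0,0,0,0,0,-0.8]]'
python3 -c "
from h import *
print(bot.get_obs()['torque'])"
python3 -m jog '[[1,0,0,0,0,0,-0.4],[1,0,0,0,0,0,-0.8],[1,0,0,0,0,0,-0.8]]'
python3 -c "
from h import *
print(bot.get_obs()['torque'])"
```

```text
time: 20.95
ee_pos: [0.6151, 0.0719, 0.1986]
tcp_rot: [-90.0, -0.0, 99.8]
wrist_force: [0.4, 1.0, -1.3]
opening: 0.0126
time: 21.45
ee_pos: [0.615, 0.0713, 0.1986]
tcp_rot: [-90.0, 0.0, 75.9]
wrist_force: [-0.1, -2.1, 0.2]
opening: 0.0127
[-0.16117766  0.13790934  0.01460911]
time: 21.75
ee_pos: [0.615, 0.0713, 0.1986]
tcp_rot: [-90.0, 0.0, 72.1]
wrist_force: [-0.1, -1.2, -1.5]
opening: 0.0127
[-0.35493225  0.21260879  0.20594943]
time: 22.05
ee_pos: [0.615, 0.0713, 0.1985]
tcp_rot: [-90.0, 0.0, 68.1]
wrist_force: [0.1, -1.8, -2.6]
opening: 0.0126
[-0.55891495  0.231887    0.25667893]
```

```bash

python3 -m jog '[[1,0,0,0,0,0,-0.5],[1,0,0,0,0,0,-1],[1,0,0,0,0,0,-1]]'|sed -n 3,4p
python3 -c "
from h import *
print(bot.get_obs()['torque'])"
python3 -m jog '[[1,0,0,0,0,0,-0.5],[1,0,0,0,0,0,-0.8],[1,0,0,0,0,0,-0.8]]'|sed -n 3,4p
python3 -c "
from h import *
print(bot.get_obs()['torque'])"
```

```text
tcp_rot: [-90.0, 0.0, 63.1]
wrist_force: [-0.9, -2.5, -1.2]
[-0.71581452  0.35978639  0.26147198]
tcp_rot: [-90.0, 0.0, 59.1]
wrist_force: [-1.1, -3.3, -1.8]
[-0.98552551  0.50089283  0.11414739]
```

```bash
cat > bar.py <<'E'
from h import *
# bar direction in the tool frame from wrist depth
im,d,m,W=cam('wrist'); o=bot.get_obs(); T=R.from_euler('xyz',o['tcp_rot'],degrees=True).as_matrix()
p=(pts(d,m,W)-o['ee_pos'])@T; k=(d>0)&(abs(p[...,0])<.03)&(abs(p[...,1]+.027)<.004)&(p[...,2]>.012)&(p[...,2]<.06)
q=p[k]; print('n',k.sum(),'y(bar top)',np.median(q[:,1]).round(4),'end z',np.percentile(q[:,2],99).round(4))
for a in np.arange(.014,.052,.006):
    s=q[(q[:,2]>=a)&(q[:,2]<a+.006)]
    if len(s)>5: print(a.round(3),'x mid',((s[:,0].min()+s[:,0].max())/2).round(4),'w',np.ptp(s[:,0]).round(4))
print('torque',o['torque'].round(3),o['tcp_rot'].round(1),o['q'].round(0))
E
python3 bar.py; python3 st.py
```

```text
n 2882 y(bar top) -0.0265 end z 0.0502
0.014 x mid -0.0003 w 0.0137
0.02 x mid -0.0003 w 0.0135
0.026 x mid -0.0005 w 0.0137
0.032 x mid -0.0006 w 0.0135
0.038 x mid -0.0005 w 0.0141
0.044 x mid -0.0003 w 0.0136
0.05 x mid -0.0005 w 0.0098
torque [-1.027  0.53   0.133] [-90.    0.   59.1] [ 7. 14. 17. 93. -0. 38.]
top 1 few 0
top 2 few 0
top 3 theta 44.1 4 r 0.0093
top 4 few 0
scene 1 theta 36.5 12 r 0.0049
scene 2 theta 57.9 7 r 0.0045
scene 3 few 0
scene 4 few 0
wrist 1 theta 47.4 147 r 0.0068
wrist 2 theta 48.9 139 r 0.0058
wrist 3 theta 38.3 114 r 0.0064
wrist 4 few 0
```

```bash

python3 -m jog '[[1,0,0,0,0,0,1],[1,0,0,0,0,0,2],[1,0,0,0.5,0,0,2],[1,0,0,1.5,0,0,2],[1,0,0,2.6,0,0,2]]'
python3 -m jog '[[1,-1.6,-0.1,0,0,0,0],[1,-3.4,-0.2,0,0,0,0],[1,-5.2,-0.25,0,0,0,0],[1,-6.09,-0.25,0,0,0,0],[1,-6.09,-0.25,0,0,0,0]]'
python3 -m jog '[[1,0,0,0,0,0,0],[1,0,0,0,0,0,0]]'|head -3
python3 st.py
python3 - <<'E'
from h import *
a=bot.camera('top')[0]; b=bot.camera('scene')[0]; c=bot.camera('wrist')[0]
A=cv2.resize(a[165:260,215:315],(400,380),interpolation=2); S=cv2.resize(b[185:280,312:412],(400,380),interpolation=2)
save('m2.png',np.hstack([A,S]))
E
```

```text
time: 23.35
ee_pos: [0.6149, 0.0722, 0.2642]
tcp_rot: [-89.9, -0.0, 69.0]
wrist_force: [1.0, 0.6, -2.8]
opening: 0.0129
time: 23.85
ee_pos: [0.4608, 0.0659, 0.2658]
tcp_rot: [-90.1, -0.2, 69.0]
wrist_force: [1.0, 0.8, -2.8]
opening: 0.0127
time: 24.05
ee_pos: [0.4636, 0.0657, 0.2639]
tcp_rot: [-90.0, -0.0, 69.0]
top 1 few 0
top 2 theta 49.6 10 r 0.0114
top 3 theta 41.0 12 r 0.0066
top 4 theta 82.0 10 r 0.0059
scene 1 theta 46.0 14 r 0.0058
scene 2 theta 47.9 4 r 0.0061
scene 3 theta 32.9 9 r 0.0072
scene 4 theta 74.3 21 r 0.0071
wrist 1 theta 40.3 79 r 0.0079
wrist 2 few 0
wrist 3 few 0
wrist 4 few 0
```

View pics/m2.png

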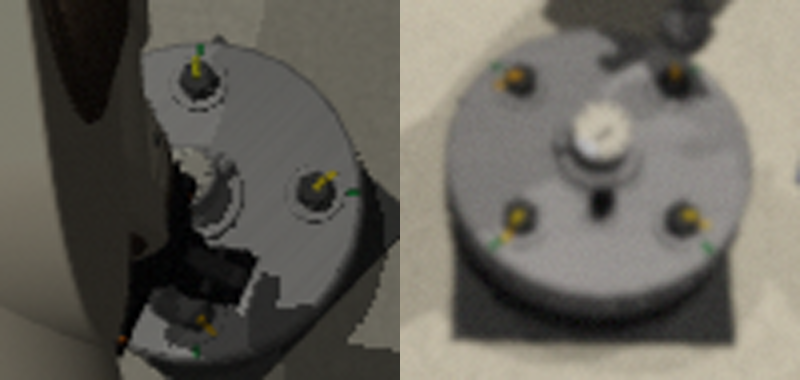

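```bash
cat > t.py <<'E'
from h import *
o=bot.get_obs(); print('T',o['torque'].round(3),'F',o['wrist_force'].round(1),o['ee_pos'].round(4),'yaw',o['tcp_rot'][2].round(1))
E
python3 -m jog '[[1,-0.04,-0.03,-0.6,0,0,0.4],[1,-0.04,-0.03,-1.2,0,0,0.6],[1,-0.04,-0.03,-1.7,0,0,0.6],[1,-0.04,-0.03,-1.9,0,0,0.6],[1,-0.04,-0.03,-1.9,0,0,0.6]]'|head -2
python3 -m jog '[[1,0,0,-0.2,0,0,0],[1,0,0,-0.4,0,0,0],[1,0,0,-0.72,0,0,0],[1,0,0,-0.72,0,0,0]]'; python3 t.py
```

```text
time: 24.85
ee_pos: [0.4615, 0.0646, 0.2155]
time: 25.25
ee_pos: [0.4622, 0.0647, 0.1985]
tcp_rot: [-90.1, -0.0, 72.0]
wrist_force: [-0.4, -0.4, -1.6]
opening: 0.0124
T [ 0.064 -0.086 -0.023] F [-0.4 -0.4 -1.6] [0.4622 0.0647 0.1985] yaw 72.0
```

Drive to yaw about 17, then in small steps with torque checks.

```bash

python3 -m jog '[[1,0,0,0,0,0,-1.2],[1,0,0,0,0,0,-2.4],[1,0,0,0,0,0,-3.6],[1,0,0,0,0,0,-4.8],[1,0,0,0,0,0,-6]]'>/dev/null; python3 t.py
python3 -m jog '[[1,0,0,0,0,0,-1.2],[1,0,0,0,0,0,-2.4],[1,0,0,0,0,0,-3.6],[1,0,0,0,0,0,-4.6],[1,0,0,0,0,0,-4.6]]'>/dev/null; python3 t.py
python3 -m jog '[[1,0,0,0,0,0,-0.4],[1,0,0,0,0,0,-0.4],[1,0,0,0,0,0,-0.4]]'>/dev/null; python3 t.py
python3 -m jog '[[1,0,0,0,0,0,-0.4],[1,0,0,0,0,0,-0.4],[1,0,0,0,0,0,-0.4]]'>/dev/null; python3 t.py
python3 -m jog '[[1,0,0,0,0,0,-0.4],[1,0,0,0,0,0,-0.4],[1,0,0,0,0,0,-0.4]]'>/dev/null; python3 t.py
```

```text
T [-0.455  0.175  0.222] F [ 0.5 -1.8  2. ] [0.462  0.0645 0.1984] yaw 41.8
T [-0.72   0.83   0.031] F [-3.2 -2.1  4.1] [0.4615 0.0643 0.1984] yaw 18.9
T [-0.894  1.087  0.186] F [-4.4 -3.8  4.9] [0.4616 0.0644 0.1984] yaw 17.2
T [-0.931  1.048  0.132] F [-3.  -3.7  5.5] [0.4616 0.0644 0.1984] yaw 15.2
T [-0.914  1.173  0.119] F [-4.5 -2.4  6. ] [0.4616 0.0644 0.1984] yaw 13.2
```

```bash

python3 -m jog '[[1,0,0,0,0,0,-0.4],[1,0,0,0,0,0,-0.6],[1,0,0,0,0,0,-0.6]]'>/dev/null; python3 t.py
python3 -m jog '[[1,0,0,0,0,0,-0.4],[1,0,0,0,0,0,-0.6],[1,0,0,0,0,0,-0.6]]'>/dev/null; python3 t.py
python3 bar.py
```

```text
T [-0.852  1.16   0.319] F [-4.4 -3.6  5.6] [0.4615 0.0644 0.1984] yaw 10.2
T [-0.914  1.233  0.404] F [-5.  -2.6  6.3] [0.4615 0.0644 0.1984] yaw 7.2
n 2949 y(bar top) -0.0265 end z 0.0511
0.014 x mid 0.0018 w 0.0138
0.02 x mid 0.0016 w 0.0139
0.026 x mid 0.0016 w 0.0138
0.032 x mid 0.0016 w 0.0136
0.038 x mid 0.0016 w 0.0142
0.044 x mid 0.0014 w 0.0137
0.05 x mid 0.0014 w 0.0118
torque [-0.875  1.278  0.353] [-90.    0.    7.2] [ 8. -7. -5. 92. -0. 91.]
```

```bash

python3 -m jog '[[1,0,0,0,0,0,1],[1,0,0,0,0,0,2],[1,0,0,0.5,0,0,2],[1,0,0,1.5,0,0,2],[1,0,0,2.6,0,0,2]]'>/dev/null; python3 t.py
python3 -m jog '[[1,1,0,0,0,0,1.5],[1,2,0.1,0,0,0,3],[1,3.05,0.12,0,0,0,4.5],[1,3.05,0.12,0,0,0,6],[1,3.05,0.12,0,0,0,7.5]]'>/dev/null
python3 -m jog '[[1,1,0,0,0,0,1.5],[1,2,0.1,0,0,0,3],[1,3.05,0.12,0,0,0,4.5],[1,3.05,0.12,0,0,0,6],[1,3.05,0.12,0,0,0,7.5]]'>/dev/null
python3 -m jog '[[1,0,0,0,0,0,0],[1,0,0,0,0,0,0]]'>/dev/null; python3 t.py; python3 st.py; python3 ls.py s4; python3 bar.py|head -3
```

```text
T [-0.007 -0.048 -0.046] F [-0.9 -0.1 -3.1] [0.4617 0.0649 0.2637] yaw 17.0
T [ 0.027 -0.005 -0.012] F [ 0.3 -0.3 -3.1] [0.6145 0.0708 0.2633] yaw 91.8
top 1 few 0
top 2 few 0
top 3 theta 47.8 5 r 0.0103
top 4 few 0
scene 1 theta 46.0 14 r 0.0058
scene 2 theta 84.6 8 r 0.0052
scene 3 few 0
scene 4 theta 71.4 11 r 0.0071
wrist 1 theta 44.7 82 r 0.0065
wrist 2 theta 81.0 87 r 0.0053
wrist 3 theta 40.0 91 r 0.0067
wrist 4 few 0
[0.6142 0.0707 0.2633] [-9.002e+01 -1.000e-02  9.191e+01] [  6.6  15.8  26.1 100.3   0.    4.7] [ 0.1 -0.3 -3.2]
expected socket [0.6133 0.0707 0.1643]
wr 0.89 [244.4, 317.4] 5695 0.097 0.339
n 2924 y(bar top) -0.0266 end z 0.0506
0.014 x mid -0.0016 w 0.0137
0.02 x mid -0.0016 w 0.0135
```

View pics/s4.png

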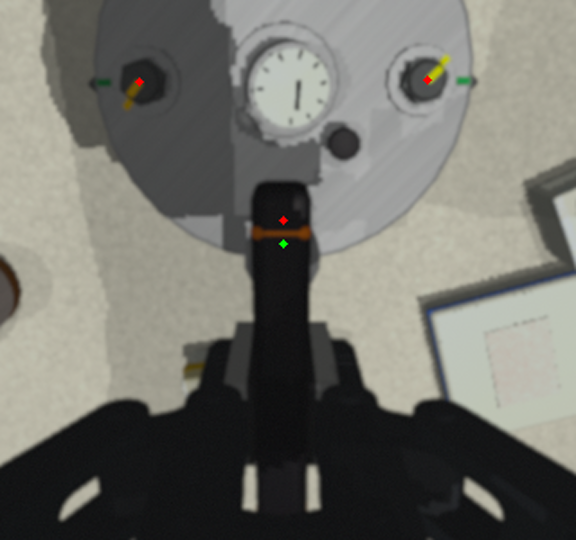

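```bash
cat > pc.py <<'E'
from st import *
def pc(n='wrist',off=np.zeros(2)):
    im,d,m,W=cam(n); hsv=cv2.cvtColor(im,cv2.COLOR_RGB2HSV).astype(int); P=pts(d,m,W)
    y=(abs(hsv[...,0]-25)<9)&(hsv[...,1]>100)&(hsv[...,2]>40); g=(abs(hsv[...,0]-70)<20)&(hsv[...,1]>80)&(hsv[...,2]>25)
    ctr=np.array([.5384,.0679])+off
    for k,b in B.items():
        c=np.array(b)+off; near=np.linalg.norm(P[...,:2]-c,axis=-1)
        v,u=np.where(y&(near<.02)&(P[...,2]>.09)&(P[...,2]<.13))
        if len(v)<15: continue
        q=np.array([onplane(a,e,.1112,m,W)[:2] for a,e in zip(u,v)]); w=np.linalg.svd(q-q.mean(0),full_matrices=False)[2][0]
        if w@(q.mean(0)-c)<0: w=-w
        s=np.degrees(np.arctan2(w[1],w[0]))
        v,u=np.where(g&(near<.045)); t=None
        if len(v)>3: h=np.mean([onplane(a,e,.096,m,W)[:2] for a,e in zip(u,v)],0)-c; t=np.degrees(np.arctan2(h[1],h[0])).round(1)
        print(n,k,'theta PCA',round((out[k]+90-s+180)%360-180,1),len(q),'ratio',np.round(np.linalg.svd(q-q.mean(0))[1],4),'mean off',((q.mean(0)-c)*1000).round(1),'green dir',t,out[k])
    return im,m,W
if __name__=='__main__':
    im,m,W=pc(); u,v=proj((*B[2],.111),m,W); u,v=int(u),int(v); save('b2.png',cv2.resize(im[max(0,v-45):v+45,u-60:u+60],None,fx=5,fy=5,interpolation=2)); print(u,v)
    pc('scene',np.array([-.0011,.0018]))
E
python3 pc.py
```

```text
wrist 1 theta PCA 38.8 88 ratio [0.0413 0.0138] mean off [-4.9  4.4] green dir 92.2 92.2
wrist 2 theta PCA 81.7 87 ratio [0.0299 0.0142] mean off [-5.2 -1.1] green dir None 182.2
wrist 3 theta PCA 31.7 101 ratio [0.0479 0.0162] mean off [ 5.7 -4. ] green dir -87.5 -87.8
317 13
scene 1 theta PCA 80.1 17 ratio [0.0211 0.0093] mean off [-3.8  5. ] green dir None 92.2
scene 4 theta PCA 69.4 24 ratio [0.0347 0.0109] mean off [8.2 2.3] green dir None 2.2
```

View pics/b2.png

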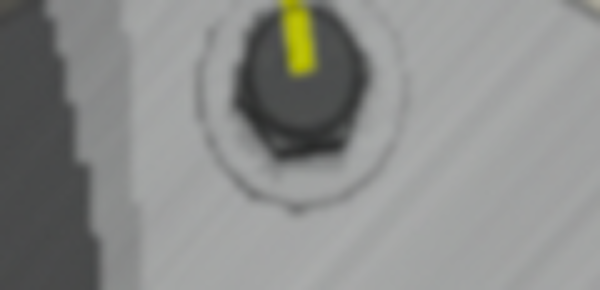

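```bash
cat > acc.py <<'E'
from st import *
def acc(n='wrist',tag=None):
    im,d,m,W=cam(n); P=pts(d,m,W); f=im.astype(float); sat=(f[...,:2].min(-1)-f[...,2])/(f.max(-1)+1)
    tiles=[]
    for k,b in B.items():
        u,v=map(int,proj((*b,.111),m,W))
        if not(30<u<610 and 8<v<300): continue
        near=np.linalg.norm(P[...,:2]-b,axis=-1)<.02; top=near&(P[...,2]>.1095)&(P[...,2]<.114)
        if top.sum()<120: continue
        q=P[top][:,:2]; c=np.array(cv2.minEnclosingCircle((q*1000).astype(np.float32))[0])/1000; c2=q.mean(0)
        w=np.clip(sat,0,None)*(sat>.25); vv,uu=np.where(top&(sat>.25)); Q=np.array([onplane(a,e,.111,m,W)[:2] for a,e in zip(uu,vv)]); ww=w[vv,uu]
        mu=(Q*ww[:,None]).sum(0)/ww.sum(); D=(Q-mu)*np.sqrt(ww)[:,None]; e=np.linalg.svd(D,full_matrices=False)[2][0]; e=e if e@(mu-c)>0 else -e
        th=lambda p:round((out[k]+90-np.degrees(np.arctan2(p[1],p[0]))+180)%360-180,1)
        print(n,k,'centroid',th(mu-c),th(mu-c2),'pca',th(e),len(Q),top.sum(),'c err mm',((c-b)*1000).round(1),((c2-b)*1000).round(1))
        tiles.append(cv2.resize(im[max(0,v-25):v+25,u-25:u+25],(260,260),interpolation=2))
    if tag and tiles: save(tag+'.png',np.hstack(tiles))
if __name__=='__main__': acc('wrist','acc1')
E
python3 acc.py
```

```text
wrist 1 centroid 71.9 60.4 pca 47.6 72 352 c err mm [-1.4 -1.4] [-0.6 -0.8]
wrist 2 centroid 93.1 86.1 pca 81.3 92 454 c err mm [-0.3 -1. ] [ 0.2 -0.4]
wrist 3 centroid 51.5 43.4 pca 42.9 69 361 c err mm [0.3 0.6] [-0.4  0.3]
```

View pics/acc1.png

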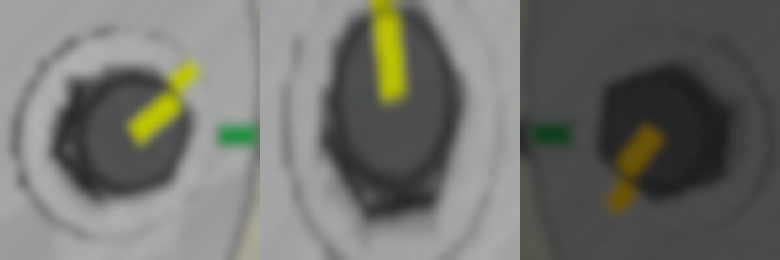

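Top-face fits give bolt 1 about 47°, bolt 2 about 82° and bolt 3 about 43°, with bolt 4 a little short at about 75–82°. I'll tighten the grip and finish bolt 4 with finer torque sampling.

```bash

python3 -m jog '[[1,0,0.05,-0.6,0,0,1],[1,0,0.05,-1.2,0,0,2],[1,0,0.05,-1.7,0,0,2.4],[1,0,0.05,-1.9,0,0,2.4],[1,0,0.05,-1.9,0,0,2.4]]' 120 >/dev/null; python3 t.py; python3 bar.py|sed -n '2p;7p'
python3 -m jog '[[1,0,0,-0.2,0,0,0],[1,0,0,-0.4,0,0,0],[1,0,0,-0.72,0,0,0],[1,0,0,-0.72,0,0,0]]'; python3 t.py;python3 bar.py|sed -n '2p;7p'
```

```text
T [-0.002 -0.026 -0.03 ] F [-0.1 -0.  -2.6] [0.614  0.0718 0.215 ] yaw 103.9
0.014 x mid -0.0021 w 0.0137
0.044 x mid -0.0021 w 0.0136
time: 30.9
ee_pos: [0.6141, 0.0719, 0.1971]
tcp_rot: [-90.0, -0.0, 104.0]
wrist_force: [-4.5, -1.8, 3.6]
opening: 0.0122
T [-0.3    0.997 -0.202] F [-4.5 -1.8  3.6] [0.6141 0.0719 0.1971] yaw 104.0
0.014 x mid -0.0021 w 0.0136
0.044 x mid -0.0023 w 0.0138
```

```bash

python3 -m jog '[[1,0,0,0,0,0,-1],[1,0,0,0,0,0,-2],[1,0,0,0,0,0,-3],[1,0,0,0,0,0,-4]]'>/dev/null; python3 t.py
python3 -m jog '[[1,0,0,0,0,0,-0.6]]'>/dev/null; python3 t.py
python3 -m jog '[[1,0,0,0,0,0,-0.6]]'>/dev/null; python3 t.py
python3 -m jog '[[1,0,0,0,0,0,-0.6]]'>/dev/null; python3 t.py
python3 -m jog '[[1,0,0,0,0,0,-0.4]]'>/dev/null; python3 t.py
python3 -m jog '[[1,0,0,0,0,0,-0.4]]'>/dev/null; python3 t.py;python3 bar.py|sed -n '2p;7p'
```

```text
T [-0.29  -0.717  0.317] F [ 3.  -1.1  4.5] [0.6145 0.0719 0.1983] yaw 83.8
T [0.678 2.625 0.137] F [-7.   1.4  2.6] [0.6146 0.0719 0.1983] yaw 80.8
T [0.598 2.075 0.339] F [-11.9   4.    3. ] [0.6145 0.0719 0.1983] yaw 77.9
T [0.265 0.268 0.238] F [-3.1  3.1  2.6] [0.6146 0.0718 0.1984] yaw 74.9
T [0.485 0.669 0.167] F [-6.9  3.3  5.7] [0.6144 0.0719 0.1983] yaw 72.9
T [0.672 2.55  0.715] F [-9.5  1.9  3. ] [0.6144 0.0718 0.1983] yaw 70.9
0.014 x mid -0.0013 w 0.0136
0.044 x mid -0.0015 w 0.0139
```

```bash

python3 -m jog '[[1,0,0,0,0,0,1],[1,0,0,0,0,0,2.2],[1,0,0,0.5,0,0,2.2],[1,0,0,1.5,0,0,2.2],[1,0,0,2.6,0,0,2.2]]'>/dev/null; python3 t.py
python3 -m jog '[[1,-1.5,-0.1,0,0,0,-1.5],[1,-3,-0.12,0,0,0,-3],[1,-3,-0.12,0,0,0,-4.5]]'>/dev/null
python3 -m jog '[[1,-1.5,-0.1,0,0,0,-1.5],[1,-3,-0.12,0,0,0,-3],[1,-3.03,-0.12,0,0,0,-4.6],[1,-3.03,-0.12,0,0,0,-4.6],[1,-3.03,-0.12,0,0,0,-4.6]]'>/dev/null; python3 t.py
python3 st.py | grep -v few
python3 - <<'E'
from h import *
a=bot.camera('top')[0]; b=bot.camera('scene')[0]
save('m3.png',np.hstack([cv2.resize(a[172:200,250:282],(400,350),interpolation=2),cv2.resize(b[225:253,325:357],(400,350),interpolation=2)]))
E
```

```text
T [ 0.037 -0.     0.02 ] F [ 0.3  1.3 -2.4] [0.6139 0.0718 0.2632] yaw 81.8
T [ 0.061 -0.     0.006] F [ 1.3  0.  -2.7] [0.4639 0.0659 0.2631] yaw 36.7
top 3 theta 40.1 13 r 0.007
top 4 theta 87.1 10 r 0.0058
scene 1 theta 43.3 13 r 0.0057
scene 3 theta 19.3 7 r 0.0083
scene 4 theta 85.4 21 r 0.0059
wrist 1 theta 42.9 99 r 0.008
wrist 2 theta 88.1 60 r 0.0102
wrist 4 theta 92.6 39 r 0.0048
```

View pics/m3.png

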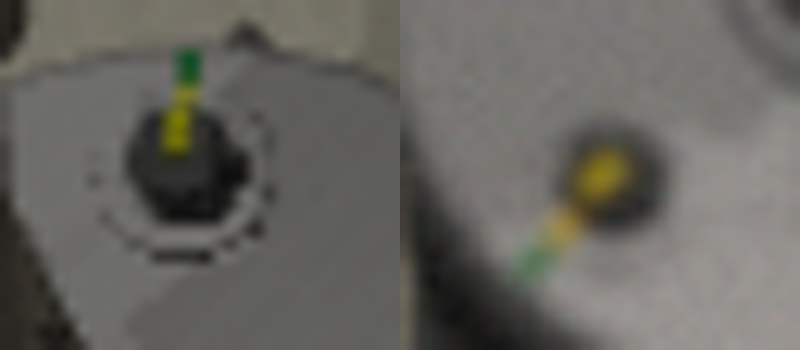

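Bolt 4's stripe now runs straight into its green mark (left tile ~(180,110) to (190,65)). Next I press bolt 2 firmly onto its stop.

```bash

python3 -m jog '[[1,0,0,-0.6,0,0,0],[1,0,0,-1.2,0,0,0],[1,0,0,-1.7,0,0,0],[1,0,0,-1.9,0,0,0],[1,0,0,-1.9,0,0,0]]'>/dev/null; python3 t.py
python3 -m jog '[[1,0,0,-0.2,0,0,0],[1,0,0,-0.4,0,0,0],[1,0,0,-0.7,0,0,0],[1,0,0,-0.7,0,0,0]]'>/dev/null; python3 t.py
python3 -m jog '[[1,0,0,0,0,0,-1],[1,0,0,0,0,0,-2],[1,0,0,0,0,0,-3],[1,0,0,0,0,0,-4]]'>/dev/null; python3 t.py
python3 -m jog '[[1,0,0,0,0,0,-0.5]]'>/dev/null; python3 t.py
python3 -m jog '[[1,0,0,0,0,0,-0.4]]'>/dev/null; python3 t.py
python3 -m jog '[[1,0,0,0,0,0,-0.4]]'>/dev/null; python3 t.py
```

```text
T [-0.004 -0.042 -0.029] F [-0.3  0.3 -3.1] [0.4633 0.0658 0.2145] yaw 36.5
T [0.245 0.564 0.487] F [-2.7  2.6 10.4] [0.4636 0.0658 0.198 ] yaw 36.5
T [-2.382 -0.034 -0.084] F [ -0.4 -11.7   3.4] [0.4635 0.066  0.1988] yaw 16.3
T [-0.321  0.655  0.347] F [-3.9  3.1 11.3] [0.4634 0.0659 0.1987] yaw 13.8
T [0.262 1.515 0.805] F [-8.9  5.9  2.3] [0.4634 0.0661 0.1988] yaw 11.9
T [0.712 2.078 0.745] F [-6.8  4.6  2. ] [0.4634 0.0662 0.1987] yaw 10.0
```

```bash

python3 -m jog '[[1,0,0,0,0,0,1],[1,0,0,0,0,0,2.2],[1,0,0,0.5,0,0,2.2],[1,0,0,1.5,0,0,2.2],[1,0,0,2.6,0,0,2.2]]'>/dev/null; python3 t.py
python3 -m jog '[[1,1.4,1.4,0,0,0,1.5],[1,2.92,3.14,0,0,0,3],[1,2.92,3.14,0,0,0,3.8],[1,2.92,3.14,0,0,0,3.8],[1,2.92,3.14,0,0,0,3.8]]'>/dev/null; python3 t.py
python3 st.py | grep -v few; python3 - <<'E'
from acc import *
acc('wrist')
E
python3 bar.py|sed -n '2p;7p'
```

```text
T [ 0.047 -0.104  0.043] F [-0.1  0.3 -2.4] [0.4633 0.0659 0.2633] yaw 20.9
T [ 0.038 -0.004  0.019] F [-0.1 -1.  -2.4] [0.5363 0.1442 0.2627] yaw 39.8
top 1 theta 36.9 5 r 0.0135
top 2 theta 85.1 7 r 0.0102
top 3 theta 41.0 12 r 0.0066
top 4 theta 91.4 9 r 0.0073
scene 1 theta 65.1 5 r 0.0122
scene 3 theta 25.5 7 r 0.008
scene 4 theta 78.2 12 r 0.0066
wrist 1 theta 48.4 38 r 0.0136
wrist 2 theta 97.4 81 r 0.0069
wrist 2 centroid 69.5 74.8 pca 97.9 65 275 c err mm [-0.6  1.3] [-0.5  0.9]
  return _methods._mean(a, axis=axis, dtype=dtype,
  ret = ret.dtype.type(ret / rcount)
Traceback (most recent call last):
  File "bar.py", line 5, in <module>
    q=p[k]; print('n',k.sum(),'y(bar top)',np.median(q[:,1]).round(4),'end z',np.percentile(q[:,2],99).round(4))
                                                                              ~~~~~~~~~~~~~^^^^^^^^^^^
IndexError: index -1 is out of bounds for axis 0 with size 0
```

```bash
python3 - <<'E'
from h import *
im,d,m,W=cam('wrist'); o=bot.get_obs(); T=R.from_euler('xyz',o['tcp_rot'],degrees=True).as_matrix()
p=(pts(d,m,W)-o['ee_pos'])@T; k=(d>0)&(abs(p[...,0])<.02)&(p[...,2]>.012)&(p[...,2]<.07)&(p[...,1]<.03)
q=p[k]
for a in np.arange(.012,.07,.006):
    s=q[(q[:,2]>=a)&(q[:,2]<a+.006)]
    if len(s)>5: print(a.round(3),len(s),'x',s[:,0].min().round(4),s[:,0].max().round(4),'y',np.percentile(s[:,1],[5,50,95]).round(4))
save('w9.png',im)
E
```

```text
0.012 9986 x -0.0189 0.0199 y [-0.0981 -0.0856 -0.0667]
0.018 458 x -0.0182 0.0192 y [-0.0993 -0.0133 -0.0113]
0.024 342 x -0.0064 0.0078 y [-0.0146 -0.0135 -0.012 ]
0.03 441 x -0.0062 0.0077 y [-0.0149 -0.0136 -0.0081]
0.036 157 x -0.0052 0.0066 y [-0.0111 -0.0063 -0.0021]
```

```bash
cat > wr.py <<'E'
from h import *
o=bot.get_obs(); T=R.from_euler('xyz',o['tcp_rot'],degrees=True).as_matrix()
print(o['ee_pos'].round(4),o['tcp_rot'].round(1),o['opening'])
for n,off in(('scene',(-.0011,.0018,0)),('top',(-.004,.0005,0)),('wrist',(0,0,0))):
    im,d,m,W=cam(n); P=pts(d,m,W)-np.array(off); p=(P-o['ee_pos'])@T
    for r in bot.regions_of(n,'wrench'):
        k=r['pixels']&(d>0)&(np.linalg.norm(p[...,[0,2]],axis=-1)<.09)&(p[...,1]<.13)&(p[...,1]>-.035)
        if k.sum()<30: continue
        q=p[k]; print(n,round(r['conf'],2),r['point'],k.sum())
        for a in np.arange(-.035,.13,.015):
            s=q[(q[:,1]>=a)&(q[:,1]<a+.015)]
            if len(s)>3: print('  y',a.round(3),len(s),'x',np.percentile(s[:,0],[3,50,97]).round(4),'z',np.percentile(s[:,2],[3,50,97]).round(4))
E
python3 wr.py
```

```text
[0.5363 0.1438 0.2632] [-90.   -0.1  39.9] 0.010212476848864805
scene 0.77 [214.8, 379.5] 447
  y -0.02 118 x [-0.0064  0.0011  0.007 ] z [-0.05   -0.0189  0.034 ]
  y -0.005 102 x [-0.0058  0.005   0.0074] z [-0.0613 -0.0428  0.0272]
  y 0.01 16 x [0.0003 0.0043 0.0065] z [-0.0176 -0.0117 -0.0048]
  y 0.025 17 x [0.0003 0.0038 0.0056] z [-0.0133 -0.0086 -0.0032]
  y 0.04 15 x [0.0001 0.0035 0.0054] z [-0.0113 -0.0066 -0.0014]
  y 0.055 15 x [0.0003 0.0032 0.0053] z [-0.0097 -0.0042  0.0002]
  y 0.07 28 x [-0.0013  0.0037  0.0095] z [-0.0101 -0.0017  0.0072]
  y 0.085 96 x [-0.0098  0.0071  0.015 ] z [-0.0164 -0.0022  0.0134]
  y 0.1 34 x [0.002  0.0127 0.0152] z [-0.0144  0.0024  0.0155]
  y 0.115 6 x [-0.0622  0.0095  0.0142] z [-0.0554 -0.0109  0.0013]
top 0.57 [192.1, 231.1] 310
  y -0.02 133 x [-0.0054 -0.0002  0.0063] z [-0.0505 -0.0224  0.031 ]
  y -0.005 80 x [-0.0062 -0.0041  0.0053] z [-0.0617 -0.048  -0.0176]
  y 0.07 10 x [-0.0076 -0.0052  0.0012] z [-0.0118 -0.0051  0.0026]
  y 0.085 67 x [-0.0144 -0.0087  0.0044] z [-0.0166 -0.0045  0.0098]
  y 0.1 19 x [-0.0152 -0.0135 -0.0073] z [-0.0131  0.0006  0.0123]
wrist 0.74 [243.2, 314.5] 4405
  y -0.02 3274 x [-0.0049  0.0011  0.0071] z [-0.0381  0.0096  0.0361]
  y -0.005 678 x [-0.0061  0.0007  0.0074] z [-0.0585 -0.0483  0.0371]
  y 0.085 248 x [-0.0149 -0.0043  0.0163] z [-0.0079  0.0038  0.0153]
  y 0.1 200 x [-0.0145  0.0003  0.0161] z [0.0042 0.0146 0.0169]
```

The wrench slipped in the jaws (tilted about 8°, 10 mm lower) when lifting off bolt 2, because I hadn't backed off enough. I'll tilt the tool to make it upright, seat it on bolt 1 and regrasp there.

```bash
python3 -m jog '[[1,-0.41,0.42,0,-0.6,-0.5,0],[1,-0.41,0.42,0,-1.24,-1.04,0],[1,-0.41,0.42,0,-1.24,-1.04,0],[1,-0.41,0.42,0,-1.24,-1.04,0]]' | head -3
cat > wv.py <<'E'
from h import *
# stem/socket in world, per height slice relative to bolt position
import sys
b=np.array([float(a) for a in sys.argv[1:3]])
o=bot.get_obs(); print(o['ee_pos'].round(4),o['tcp_rot'].round(1))
for n,off in(('scene',(-.0011,.0018,0)),('top',(-.004,.0005,0)),('wrist',(0,0,0))):
    im,d,m,W=cam(n); P=pts(d,m,W)-np.array(off); c=W[:3,3]-np.array(off)
    for r in bot.regions_of(n,'wrench')[:3]:
        k=r['pixels']&(d>0)&(np.linalg.norm(P[...,:2]-b,axis=-1)<.05)&(P[...,2]>.1)
        if k.sum()<30: continue
        q=P[k]; v=b-c[:2]; v/=np.linalg.norm(v); w=np.array([-v[1],v[0]])
        print(n,k.sum(),'side dir',w.round(2))
        zs=np.arange(.09,.30,.012)
        for a in zs:
            s=q[(q[:,2]>=a)&(q[:,2]<a+.012)]
            if len(s)>4: t=(s[:,:2]-b)@w; f=(s[:,:2]-b)@v; print('   z',a.round(3),len(s),'side mid',(np.percentile(t,[4,96]).mean()*1000).round(1),'width',(np.ptp(np.percentile(t,[4,96]))*1000).round(1),'near',(np.percentile(f,8)*1000).round(1))
E
python3 wv.py .5355 .1438
```

```text
time: 37.05
ee_pos: [0.526, 0.1553, 0.2627]
tcp_rot: [-98.0, -0.0, 40.1]
[0.526  0.1553 0.2627] [-98.   -0.   40.1]
scene 352 side dir [ 0.53 -0.85]
   z 0.15 9 side mid -3.1 width 15.4 near -15.2
   z 0.162 53 side mid 0.1 width 27.6 near -15.0
   z 0.174 58 side mid 0.5 width 23.2 near -9.7
   z 0.186 12 side mid -0.7 width 10.1 near -4.8
   z 0.198 11 side mid -0.0 width 9.0 near -4.8
   z 0.21 13 side mid -0.4 width 10.4 near -4.6
   z 0.222 12 side mid -1.1 width 10.4 near -4.4
   z 0.234 10 side mid -2.0 width 8.8 near -4.9
   z 0.246 13 side mid -1.1 width 10.1 near -5.5
   z 0.258 53 side mid 22.2 width 48.3 near -11.5
   z 0.27 108 side mid 22.6 width 42.3 near -9.6
top 387 side dir [-0.74  0.67]
   z 0.15 21 side mid -1.6 width 27.6 near -15.3
   z 0.162 58 side mid -1.7 width 29.8 near -14.9
   z 0.174 64 side mid -0.9 width 21.5 near -10.1
   z 0.186 9 side mid -1.7 width 8.7 near -4.6
   z 0.198 11 side mid -1.2 width 10.6 near -4.4
   z 0.21 6 side mid -0.3 width 8.5 near -4.8
   z 0.222 12 side mid -0.2 width 9.3 near -4.7
   z 0.234 6 side mid -1.0 width 7.1 near -4.4
   z 0.246 7 side mid -1.0 width 6.9 near -5.7
   z 0.258 37 side mid -19.9 width 42.2 near -10.9
   z 0.27 148 side mid -21.9 width 45.8 near -9.3
wrist 4135 side dir [0.77 0.64]
   z 0.138 35 side mid -1.3 width 25.5 near -15.3
   z 0.15 171 side mid 0.0 width 29.6 near -15.3
   z 0.162 232 side mid 0.1 width 31.5 near -15.3
   z 0.174 16 side mid -11.8 width 0.9 near -4.2
   z 0.258 104 side mid 0.5 width 14.2 near -49.2
   z 0.27 3554 side mid 0.6 width 11.5 near -45.0
   z 0.282 12 side mid 5.6 width 0.1 near -8.1
   z 0.294 6 side mid -4.5 width 0.1 near -7.5
```

```bash
python3 -m jog '[[1,0,0,-0.5,0,0,0],[1,0,0,-1,0,0,0],[1,0,0,-1.4,0,0,0],[1,0,0,-1.6,0,0,0],[1,0,0,-1.6,0,0,0]]' >/dev/null; python3 t.py
python3 -m jog '[[1,0,0,-0.2,0,0,0],[1,0,0,-0.3,0,0,0]]' >/dev/null; python3 t.py
python3 -m jog '[[1,0,0,-0.2,0,0,0],[1,0,0,-0.3,0,0,0]]' >/dev/null; python3 t.py
```

```text
T [-0.168  0.42  -0.043] F [-0.2 -0.6 -2.9] [0.5259 0.1545 0.2217] yaw 40.0
T [-0.195  1.205 -0.109] F [-7.1  2.1 31.3] [0.5272 0.1556 0.2192] yaw 40.0
T [-0.431  2.078 -0.176] F [-14.2   6.7  69. ] [0.5289 0.1567 0.2185] yaw 40.1
```

```bash
python3 -m jog '[[1,0,0,0.4,0,0,0],[1,0,0,0.75,0,0,0],[1,0,0,0.75,0,0,0]]' >/dev/null; python3 t.py; python3 wv.py .5355 .1438 | grep -v 'z 0.2[67]'
```

```text
T [-0.281  0.456 -0.039] F [-1.6 -0.8 -1.5] [0.5267 0.1549 0.2274] yaw 40.0
[0.5267 0.1549 0.2274] [-98.1  -0.1  40. ]
scene 372 side dir [ 0.53 -0.85]
   z 0.102 13 side mid 0.9 width 28.3 near -16.2
   z 0.114 29 side mid 0.9 width 31.0 near -16.7
   z 0.126 72 side mid 1.5 width 28.6 near -14.7
   z 0.138 31 side mid 0.9 width 19.2 near -9.7
   z 0.15 12 side mid 2.5 width 10.4 near -6.7
   z 0.162 12 side mid 3.7 width 10.3 near -6.9
   z 0.174 9 side mid 4.8 width 8.4 near -6.5
   z 0.186 11 side mid 4.2 width 8.7 near -6.6
   z 0.198 10 side mid 5.2 width 10.1 near -7.7
   z 0.21 20 side mid 22.8 width 44.3 near -12.7
   z 0.222 129 side mid 23.7 width 47.6 near -12.5
   z 0.234 24 side mid 18.6 width 39.1 near -8.2
top 323 side dir [-0.74  0.67]
   z 0.102 11 side mid 3.9 width 19.7 near -14.4
   z 0.114 18 side mid -0.6 width 27.4 near -14.5
   z 0.126 86 side mid -1.5 width 27.8 near -12.8
   z 0.138 24 side mid -0.8 width 15.5 near -6.0
   z 0.15 7 side mid -3.3 width 9.3 near -4.5
   z 0.162 7 side mid -2.4 width 7.5 near -5.0
   z 0.174 8 side mid -4.7 width 9.4 near -4.9
   z 0.186 7 side mid -4.9 width 8.9 near -5.4
   z 0.198 8 side mid -5.7 width 10.2 near -5.8
   z 0.21 13 side mid -21.9 width 43.6 near -9.9
   z 0.222 132 side mid -23.7 width 47.0 near -8.8
wrist 4191 side dir [0.77 0.64]
   z 0.102 110 side mid 0.5 width 30.0 near -16.8
   z 0.114 210 side mid 0.6 width 29.4 near -16.1
   z 0.126 609 side mid 0.6 width 28.9 near -14.1
   z 0.138 15 side mid -0.2 width 9.2 near -8.9
   z 0.21 40 side mid -0.2 width 11.6 near -43.2
   z 0.222 3025 side mid 0.4 width 11.8 near -42.1
   z 0.234 145 side mid 0.1 width 9.0 near -40.3
   z 0.246 19 side mid 0.4 width 9.5 near -11.3
   z 0.258 14 side mid 0.5 width 10.0 near -11.3
```

```bash
python3 -m jog '[[1,-0.2,0.2,0,-0.49,-0.41,0.3],[1,-0.2,0.2,0,-0.49,-0.41,0.3],[1,-0.2,0.2,0,-0.49,-0.41,0.3]]' >/dev/null; python3 wv.py .5355 .1438 | grep -v 'z 0.2[3-7]'|grep -v wrist
```

```text
[0.5211 0.1601 0.2261] [-1.012e+02  1.000e-01  4.150e+01]
scene 396 side dir [ 0.53 -0.85]
   z 0.102 12 side mid 1.4 width 21.2 near -16.7
   z 0.114 28 side mid -1.0 width 28.6 near -15.8
   z 0.126 74 side mid -0.2 width 29.3 near -13.8
   z 0.138 30 side mid -0.3 width 22.4 near -8.0
   z 0.15 12 side mid 0.1 width 10.4 near -5.1
   z 0.162 11 side mid -0.3 width 9.8 near -5.1
   z 0.174 10 side mid -0.3 width 9.7 near -5.4
   z 0.186 14 side mid -0.7 width 10.0 near -5.8
   z 0.198 12 side mid 0.1 width 11.8 near -5.7
   z 0.21 19 side mid 17.8 width 49.7 near -12.1
   z 0.222 147 side mid 19.1 width 53.3 near -12.6
top 387 side dir [-0.74  0.67]
   z 0.102 9 side mid 0.6 width 26.7 near -13.9
   z 0.114 17 side mid 0.2 width 29.2 near -14.4
   z 0.126 76 side mid 0.1 width 27.9 near -13.0
   z 0.138 37 side mid 0.5 width 19.8 near -9.0
   z 0.15 7 side mid 0.7 width 8.0 near -4.1
   z 0.162 9 side mid -0.2 width 9.4 near -4.2
   z 0.174 7 side mid 0.0 width 9.1 near -4.6
   z 0.186 10 side mid -0.6 width 10.8 near -4.1
   z 0.198 8 side mid -1.7 width 8.7 near -5.2
   z 0.21 9 side mid -11.2 width 30.6 near -7.0
   z 0.222 155 side mid -19.8 width 54.6 near -8.5
   z 0.102 83 side mid -0.4 width 26.8 near -17.1
   z 0.114 200 side mid 0.9 width 28.9 near -17.0
   z 0.126 558 side mid 1.2 width 29.2 near -15.8
   z 0.138 81 side mid 2.6 width 17.0 near -11.0
   z 0.21 48 side mid 0.1 width 11.7 near -49.7
   z 0.222 2971 side mid 0.5 width 11.9 near -48.9
```

```bash
python3 -m jog '[[1,-0.03,-0.02,-0.15,0,0,0],[1,-0.03,-0.02,-0.3,0,0,0],[1,-0.03,-0.02,-0.3,0,0,0]]' >/dev/null; python3 t.py
python3 -m jog '[[1,0,0,-0.1,0,0,0],[1,0,0,-0.2,0,0,0]]' >/dev/null; python3 t.py
python3 -m jog '[[1,0,0,-0.1,0,0,0],[1,0,0,-0.2,0,0,0]]' >/dev/null; python3 t.py
```

```text
T [-0.088  0.146 -0.083] F [ 0.3 -1.  -3.5] [0.5205 0.1594 0.2185] yaw 41.5
T [-0.613  0.807 -0.11 ] F [-6.   1.8 32.7] [0.5217 0.16   0.2178] yaw 41.5
T [-1.032  1.214 -0.196] F [-11.2   4.5  59.3] [0.5228 0.1607 0.2176] yaw 41.6
```

```bash
python3 -m jog '[[1,0,0,0.15,0,0,0],[1,0,0,0.3,0,0,0],[1,0,0,0.3,0,0,0]]' >/dev/null; python3 t.py; python3 - <<'E'
from h import *
b=np.array([.5355,.1438])
for n,off in(('scene',(-.0011,.0018,0)),('top',(-.004,.0005,0)),('wrist',(0,0,0))):
    im,d,m,W=cam(n); P=pts(d,m,W)-np.array(off)
    r=np.linalg.norm(P[...,:2]-b,axis=-1); k=(d>0)&(r<.021)&(P[...,2]>.09)&(P[...,2]<.16)
    q=P[k]; print(n,np.histogram(q[:,2],np.arange(.09,.162,.004)))
E
```

```text
T [-0.192  0.264 -0.066] F [-1.4  0.3 11.1] [0.521  0.1597 0.218 ] yaw 41.5
scene (array([ 3, 28, 28, 12,  7,  6, 12, 18, 28, 30, 22,  6,  0,  3,  3,  6,  3]), array([0.09 , 0.094, 0.098, 0.102, 0.106, 0.11 , 0.114, 0.118, 0.122,
       0.126, 0.13 , 0.134, 0.138, 0.142, 0.146, 0.15 , 0.154, 0.158]))
top (array([ 0, 30, 34,  7,  4,  7,  8, 16, 27, 37, 20,  8,  2,  2,  3,  2,  2]), array([0.09 , 0.094, 0.098, 0.102, 0.106, 0.11 , 0.114, 0.118, 0.122,
       0.126, 0.13 , 0.134, 0.138, 0.142, 0.146, 0.15 , 0.154, 0.158]))
wrist (array([  0, 206, 204,  62,  67,  67,  70, 123, 259, 202,  58,   0,   0,
         0,   0,   0,   0]), array([0.09 , 0.094, 0.098, 0.102, 0.106, 0.11 , 0.114, 0.118, 0.122,
       0.126, 0.13 , 0.134, 0.138, 0.142, 0.146, 0.15 , 0.154, 0.158]))
```

Depth shows a continuous surface from z 0.098 up, so the socket is seated on bolt 1's flange. Next: release, straighten and regrasp.

```bash
python3 -m jog '[[0.6,0,0,0,0,0,0],[0.4,0,0,0,0,0,0],[0.4,0,0,0,0,0,0]]' >/dev/null; python3 t.py
python3 -m jog '[[0.4,0.58,-0.64,0,1.68,1.48,0],[0.4,0.58,-0.64,0,1.68,1.48,0],[0.4,0.58,-0.64,-0.4,1.68,1.48,0],[0.4,0.58,-0.64,-0.8,1.68,1.48,0],[0.4,0.58,-0.64,-0.8,1.68,1.48,0]]'
python3 - <<'E'
from h import *
im,d,m,W=cam('wrist'); o=bot.get_obs(); T=R.from_euler('xyz',o['tcp_rot'],degrees=True).as_matrix()
p=(pts(d,m,W)-o['ee_pos'])@T; k=(d>0)&(abs(p[...,0])<.02)&(p[...,2]>.016)&(p[...,2]<.08)&(p[...,1]<.0)&(p[...,1]>-.05)
q=p[k]
for a in np.arange(.012,.07,.006):
    s=q[(q[:,2]>=a)&(q[:,2]<a+.006)]
    if len(s)>5: print(a.round(3),len(s),'x',s[:,0].min().round(4),s[:,0].max().round(4),'y',np.percentile(s[:,1],[5,50,95]).round(4))
print('end z',np.percentile(q[:,2],99))
E
```

```text
T [0.124 0.105 0.003] F [-0.   0.4  0.8] [0.5205 0.1594 0.2158] yaw 41.5
time: 41.4
ee_pos: [0.5339, 0.1436, 0.194]
tcp_rot: [-90.1, 0.2, 41.6]
wrist_force: [-0.5, -0.3, -0.1]
opening: 0.0513
0.012 154 x -0.005 0.0086 y [-0.0309 -0.0299 -0.0282]
0.018 436 x -0.0053 0.0086 y [-0.031  -0.0299 -0.0281]
0.024 464 x -0.0054 0.0084 y [-0.031  -0.0299 -0.0279]
0.03 479 x -0.0053 0.0083 y [-0.0309 -0.0299 -0.0284]
0.036 508 x -0.0057 0.0085 y [-0.0311 -0.03   -0.0286]
0.042 543 x -0.0055 0.0085 y [-0.031  -0.0298 -0.0276]
0.048 259 x -0.0047 0.0077 y [-0.0299 -0.0267 -0.0181]
end z 0.04934075981005717
```

```bash
python3 -m jog '[[0.4,0.05,0.04,0.12,0,0,0],[0.8,0.05,0.04,0.12,0,0,0],[1,0.05,0.04,0.12,0,0,0],[1,0.05,0.04,0.12,0,0,0],[1,0.05,0.04,0.12,0,0,0]]' 100 >/dev/null; python3 t.py
python3 -m jog '[[1,0,0,0,0,0,0]]'; python3 bar.py
```

```text
T [-0.11   0.301  0.003] F [-1.5 -0.8  5.8] [0.5363 0.1444 0.2   ] yaw 41.5
time: 42.05
ee_pos: [0.5363, 0.1444, 0.2]
tcp_rot: [-90.1, -0.0, 41.5]
wrist_force: [-1.0, -0.7, 5.9]
opening: 0.0125
n 2687 y(bar top) -0.0252 end z 0.0495
0.014 x mid 0.0005 w 0.0137
0.02 x mid 0.0005 w 0.0136
0.026 x mid 0.0003 w 0.0138
0.032 x mid 0.0003 w 0.0136
0.038 x mid 0.0003 w 0.0142
0.044 x mid 0.0005 w 0.0136
0.05 x mid 0.0003 w 0.0073
torque [-0.034  0.373 -0.013] [-90.1  -0.   41.5] [15.  5.  7. 92. -0. 64.]
```

```bash
python3 -m jog '[[1,0,0,0,0,0,-1.2],[1,0,0,0,0,0,-2.4],[1,0,0,0,0,0,-3.6],[1,0,0,0,0,0,-4.8],[1,0,0,0,0,0,-6]]'>/dev/null; python3 t.py
python3 -m jog '[[1,0,0,0,0,0,-1.2],[1,0,0,0,0,0,-2.4],[1,0,0,0,0,0,-3.6],[1,0,0,0,0,0,-4.8]]'>/dev/null; python3 t.py
python3 -m jog '[[1,0,0,0,0,0,-0.4]]'>/dev/null; python3 t.py
python3 -m jog '[[1,0,0,0,0,0,-0.4]]'>/dev/null; python3 t.py
python3 -m jog '[[1,0,0,0,0,0,-0.4]]'>/dev/null; python3 t.py
```

```text
T [-0.899  1.455  0.28 ] F [-4.8 -3.3  7.8] [0.5357 0.1438 0.2   ] yaw 11.3
T [-0.957  2.044  0.239] F [-6.9 -4.5  9.2] [0.5352 0.1438 0.2   ] yaw -12.7
T [-0.878  2.065  0.251] F [-6.5 -3.2  9.1] [0.5352 0.1438 0.2   ] yaw -14.7
T [-0.863  2.067  0.219] F [-6.9 -2.9  8.7] [0.5352 0.1437 0.2   ] yaw -16.6
T [-0.908  2.032  0.382] F [-8.3 -2.7  9.2] [0.5352 0.1438 0.2001] yaw -18.5
```

```bash

python3 -m jog '[[1,0,0,0,0,0,-0.4]]'>/dev/null; python3 t.py
python3 -m jog '[[1,0,0,0,0,0,-0.4]]'>/dev/null; python3 t.py
python3 -m jog '[[1,0,0,0,0,0,-0.4]]'>/dev/null; python3 t.py
```

```text
T [-0.891  2.093  0.468] F [-7.2 -3.5  9.9] [0.5351 0.1438 0.2001] yaw -20.5
T [-0.813  2.075  0.519] F [-7.9 -2.7  9.5] [0.5351 0.1439 0.2001] yaw -22.5
T [-0.736  2.116  0.541] F [-7.8 -3.1  9.9] [0.5351 0.1439 0.2001] yaw -24.5
```

```bash

python3 -m jog '[[1,0.02,0,0,0,0,1.5],[1,0.02,0,0,0,0,3],[1,0.02,0,0,0,0,4],[1,0.02,0,0,0,0,4]]'>/dev/null; python3 t.py
python3 -m jog '[[1,0,0,0.3,0,0,0],[1,0,0,0.7,0,0,0],[1,0,0,1.6,0,0,0],[1,0,0,2.6,0,0,0]]'>/dev/null; python3 t.py
python3 -m jog '[[1,0,-1.5,0,0,0,1.5],[1,0.1,-3.04,0,0,0,3],[1,0.1,-3.04,0,0,0,4.5],[1,0.1,-3.04,0,0,0,5.2]]'>/dev/null
python3 -m jog '[[1,0,-1.5,0,0,0,1.5],[1,0.1,-3.04,0,0,0,3],[1,0.1,-3.04,0,0,0,4.5],[1,0.1,-3.04,0,0,0,5.3],[1,0.1,-3.04,0,0,0,5.3]]'>/dev/null; python3 t.py; python3 st.py|grep -v few; python3 -c "
from acc import *
acc()
"; python3 bar.py|sed -n '1,2p;7p'
```

```text
T [-0.786  2.031  0.038] F [-6.8 -2.5 10.5] [0.5357 0.1439 0.2001] yaw -4.3
T [ 0.05  -0.06   0.038] F [-0.5  0.7 -2.9] [0.5367 0.1444 0.2648] yaw -4.5
T [ 0.053  0.032 -0.013] F [ 0.2  1.  -2.5] [ 0.5421 -0.008   0.2649] yaw 48.0
scene 1 theta 68.7 18 r 0.0059
scene 2 theta 88.8 9 r 0.0056
scene 3 theta 37.4 5 r 0.0056
scene 4 theta 87.7 20 r 0.0061
wrist 1 theta 68.3 91 r 0.0063
wrist 2 theta 87.6 89 r 0.007
wrist 4 theta 91.4 55 r 0.006
wrist 1 centroid 90.2 84.9 pca 68.7 84 392 c err mm [-1.4  0.1] [-0.9 -0.6]
wrist 2 centroid 83.9 91.9 pca 89.1 82 384 c err mm [0.1 0.5] [-0.5 -0.2]
wrist 4 centroid 93.4 88.9 pca 90.2 54 287 c err mm [-2.   0.3] [-1.3 -0.2]
n 2667 y(bar top) -0.0251 end z 0.0495
0.014 x mid 0.0 w 0.0133
0.044 x mid 0.0 w 0.0132
```

```bash

python3 -m jog '[[1,-0.03,0,-0.8,0,0,0],[1,-0.03,0,-1.6,0,0,0],[1,-0.03,0,-1.9,0,0,0],[1,-0.03,0,-2.2,0,0,0],[1,-0.03,0,-2.57,0,0,0]]'>/dev/null; python3 t.py
python3 -m jog '[[1,0,0,-0.05,0,0,-1.2],[1,0,0,-0.05,0,0,-2.4],[1,0,0,-0.05,0,0,-3.6],[1,0,0,-0.05,0,0,-4.8],[1,0,0,-0.05,0,0,-6]]'>/dev/null; python3 t.py
python3 -m jog '[[1,0,0,0,0,0,-1.2],[1,0,0,0,0,0,-2.4],[1,0,0,0,0,0,-3.6],[1,0,0,0,0,0,-4.8],[1,0,0,0,0,0,-5.8]]'>/dev/null; python3 t.py
python3 -m jog '[[1,0,0,0,0,0,-0.6]]'>/dev/null; python3 t.py
python3 -m jog '[[1,0,0,0,0,0,-0.6]]'>/dev/null; python3 t.py
```

```text
T [ 0.011 -0.02  -0.008] F [ 0.3  0.4 -3. ] [ 0.5414 -0.0075  0.2005] yaw 48.0
T [-0.772  0.929  0.266] F [-4.  -2.3  3.6] [ 0.541  -0.0081  0.2001] yaw 17.8
T [-0.819  1.627  0.209] F [-6.2 -3.2  4. ] [ 0.5405 -0.0082  0.2001] yaw -11.2
T [-0.841  1.647  0.2  ] F [-5.3 -3.4  5.5] [ 0.5405 -0.0082  0.2001] yaw -14.2
T [-0.802  1.704  0.343] F [-5.9 -3.2  5.7] [ 0.5404 -0.0082  0.2001] yaw -17.1
```

```bash
python3 bar.py | sed -n '2p;7p'
python3 -m jog '[[1,0,0,0,0,0,-0.6]]'>/dev/null; python3 t.py
python3 -m jog '[[1,0,0,0,0,0,-0.6]]'>/dev/null; python3 t.py
python3 -m jog '[[1,0,0,0,0,0,-0.8]]'>/dev/null; python3 t.py
python3 -m jog '[[1,0,0,0,0,0,-0.8]]'>/dev/null; python3 t.py
python3 bar.py | sed -n '2p;7p'
```

```text
0.014 x mid 0.002 w 0.0133
0.044 x mid 0.0019 w 0.0132
T [-0.74   1.774  0.414] F [-5.9 -2.8  6. ] [ 0.5404 -0.0082  0.2001] yaw -20.0
T [-0.779  1.817  0.471] F [-6.3 -3.   5.5] [ 0.5404 -0.0081  0.2001] yaw -23.1
T [-0.62   1.9    0.479] F [-6.5 -1.6  5.1] [ 0.5404 -0.0081  0.2002] yaw -27.1
T [-0.64   1.94   0.416] F [-6.3 -2.5  5.7] [ 0.5403 -0.008   0.2002] yaw -31.1
0.014 x mid 0.0022 w 0.0134
0.044 x mid 0.0018 w 0.0129
```

```bash

python3 -m jog '[[1,0,0,0,0,0,-1],[1,0,0,0,0,0,-2]]'>/dev/null; python3 t.py
python3 -m jog '[[1,0,0,0,0,0,-1],[1,0,0,0,0,0,-2]]'>/dev/null; python3 t.py
python3 -m jog '[[1,0,0,0,0,0,-1]]'>/dev/null; python3 t.py
python3 -m jog '[[1,0,0,0,0,0,-1]]'>/dev/null; python3 t.py
```

```text
T [-0.567  2.055  0.104] F [-6.6 -1.9  6.5] [ 0.5402 -0.008   0.2002] yaw -41.2
T [-0.353  1.868  0.088] F [-6.6 -0.7  5.7] [ 0.5403 -0.0079  0.2002] yaw -51.2
T [-0.32   1.666  0.07 ] F [-5.5 -2.1  4.1] [ 0.5404 -0.0079  0.2001] yaw -56.2
T [-0.298  1.989  0.169] F [-7.1 -1.1  6.7] [ 0.5404 -0.0078  0.2001] yaw -61.2
```

```bash

python3 -m jog '[[1,0,0,0,0,0,-0.8]]'>/dev/null; python3 t.py
python3 -m jog '[[1,0,0,0,0,0,-0.8]]'>/dev/null; python3 t.py
python3 -m jog '[[1,0,0,0,0,0,-0.6]]'>/dev/null; python3 t.py
python3 -m jog '[[1,0,0,0,0,0,-0.6]]'>/dev/null; python3 t.py
python3 -m jog '[[1,0,0,0,0,0,-0.6]]'>/dev/null; python3 t.py
```

```text
T [-0.247  2.2    0.189] F [-7.6 -0.9  6.8] [ 0.5402 -0.0078  0.2002] yaw -65.2
T [-0.191  2.325  0.176] F [-7.3 -0.1  6.3] [ 0.5401 -0.0077  0.2002] yaw -69.1
T [-0.097  2.458  0.2  ] F [-9.4 -1.   8.4] [ 0.54   -0.0077  0.2002] yaw -72.1
T [-0.083  2.531  0.208] F [-9.6 -0.5  7. ] [ 0.5399 -0.0076  0.2002] yaw -75.1
T [-0.009  2.521  0.362] F [-8.3  0.   7.2] [ 0.5399 -0.0076  0.2002] yaw -78.1
```

```bash

python3 -m jog '[[1,0,0,0,0,0,1.4],[1,0,0,0,0,0,2.8],[1,0,0,0,0,0,2.8]]'>/dev/null; python3 t.py
python3 -m jog '[[1,0,0,0.3,0,0,0],[1,0,0,0.7,0,0,0],[1,0,0,1.6,0,0,0],[1,0,0,2.6,0,0,0]]'>/dev/null; python3 t.py
python3 -m jog '[[1,0,1.5,0,0,0,1.7],[1,-0.1,3.04,0,0,0,3.4],[1,-0.1,3.04,0,0,0,5.1],[1,-0.1,3.04,0,0,0,6.8],[1,-0.1,3.04,0,0,0,8.4]]'>/dev/null
python3 -m jog '[[1,0,1.5,0,0,0,1.7],[1,-0.13,3.03,0,0,0,3.4],[1,-0.13,3.03,0,0,0,5.1],[1,-0.13,3.03,0,0,0,6.8],[1,-0.13,3.03,0,0,0,8.4]]'>/dev/null
python3 -m jog '[[1,0,0,0,0,0,0]]'>/dev/null; python3 t.py; python3 st.py|grep -v few;python3 bar.py|sed -n '1,2p;7p'
```

```text
T [-0.202  2.002  0.192] F [-6.6 -2.2  6.5] [ 0.5403 -0.0077  0.2002] yaw -63.7
T [-0.013 -0.1   -0.031] F [ 0.1  0.7 -3. ] [ 0.5413 -0.0075  0.265 ] yaw -64.0
T [-0.037  0.001 -0.008] F [ 0.2 -0.8 -2.2] [0.5358 0.1445 0.2647] yaw 20.2
top 1 theta 65.9 9 r 0.0079
top 2 theta 85.1 7 r 0.0102
top 3 theta 88.1 14 r 0.0083
top 4 theta 91.4 9 r 0.0073
scene 1 theta 76.3 10 r 0.0087
scene 3 theta 87.5 4 r 0.0063
scene 4 theta 94.2 6 r 0.0051
wrist 2 theta 95.7 65 r 0.0062
wrist 4 theta 85.3 48 r 0.0075
n 2700 y(bar top) -0.0252 end z 0.05
0.014 x mid 0.0014 w 0.0137
0.044 x mid 0.0013 w 0.0132
```

```bash

python3 -m jog '[[1,-0.05,-0.03,-0.8,0,0,0],[1,-0.05,-0.03,-1.6,0,0,0],[1,-0.05,-0.03,-1.9,0,0,0],[1,-0.05,-0.03,-2.2,0,0,0],[1,-0.05,-0.03,-2.58,0,0,0]]'>/dev/null; python3 t.py
python3 -m jog '[[1,0,0,-0.02,0,0,-1.2],[1,0,0,-0.02,0,0,-2.4],[1,0,0,-0.02,0,0,-3.6],[1,0,0,-0.02,0,0,-4.8],[1,0,0,-0.02,0,0,-6]]'>/dev/null; python3 t.py
python3 -m jog '[[1,0,0,0,0,0,-1]]'>/dev/null; python3 t.py
python3 -m jog '[[1,0,0,0,0,0,-0.6]]'>/dev/null; python3 t.py
python3 -m jog '[[1,0,0,0,0,0,-0.4]]'>/dev/null; python3 t.py
```

```text
T [-0.085  0.082 -0.014] F [-0.3 -0.5 15.3] [0.5344 0.1434 0.1998] yaw 20.0
T [-0.499  0.913  0.258] F [-3.7 -2.1  3.9] [0.534  0.1432 0.2   ] yaw -10.2
T [-0.515  1.025  0.284] F [-3.3 -1.4  4.4] [0.5339 0.1432 0.2   ] yaw -15.2
T [-0.509  1.089  0.316] F [-3.3 -2.4  3.2] [0.5339 0.1432 0.2001] yaw -18.2
T [-0.441  1.093  0.414] F [-4.5 -1.5  4.4] [0.5338 0.1432 0.2001] yaw -20.1
```

```bash

python3 -m jog '[[1,0,0,0,0,0,1.3],[1,0,0,0,0,0,2.6],[1,0,0,0,0,0,2.6]]'>/dev/null; python3 t.py
python3 -m jog '[[1,0,0,0.3,0,0,0],[1,0,0,0.7,0,0,0],[1,0,0,1.6,0,0,0],[1,0,0,2.6,0,0,0]]'>/dev/null; python3 t.py
python3 -m jog '[[1,0,-1.5,0,0,0,0],[1,0,-3.5,0,0,0,0],[1,0,-5.5,0,0,0,0],[1,0,-7.5,0,0,0,0],[1,0,-9,0,0,0,0]]'>/dev/null
python3 -m jog '[[1,0,0,0,0,0,0]]'>/dev/null; python3 t.py; python3 st.py|grep -v few; python3 -c "
from acc import *
acc()
acc('top')"
```

```text
T [-0.451  0.625  0.137] F [-2.8 -1.7  4.8] [0.5343 0.1433 0.2   ] yaw -6.9
T [ 0.02   0.037 -0.054] F [ 0.3  0.8 -4. ] [0.5339 0.1434 0.2646] yaw -7.1
T [0.012 0.058 0.008] F [-0.9  0.8 -3.4] [ 0.534  -0.0857  0.2643] yaw -7.4
top 1 theta 92.8 10 r 0.0072
top 4 theta 91.4 9 r 0.0073
scene 1 theta 87.9 19 r 0.0059
scene 2 theta 88.8 9 r 0.0056
scene 3 theta 98.0 11 r 0.0044
scene 4 theta 84.0 22 r 0.0055
wrist 2 theta 85.9 100 r 0.0064
wrist 3 theta 90.1 86 r 0.0071
wrist 4 theta 99.3 79 r 0.0066
wrist 2 centroid 85.0 90.4 pca 88.4 85 426 c err mm [-0.4  0.5] [0.1 0.1]
wrist 3 centroid 96.4 87.7 pca 90.7 72 345 c err mm [0.5 0.3] [-0.2  0.3]
```

```bash

python3 -m jog '[[1,0,-1.8,0,0,0,0],[1,0,-3.6,0,0,0,0],[1,0,-5.7,0,0,0,0]]'>/dev/null
python3 -m jog '[[1,-0.12,-1.8,0,0,0,0],[1,-0.12,-3.8,0,0,0,0],[1,-0.12,-5.67,0,0,0,0],[1,-0.12,-5.67,0,0,0,0],[1,-0.12,-5.67,0,0,0,0]]'>/dev/null; python3 t.py
python3 bar.py|sed -n '1,2p;7p'; python3 wv.py .5324 -.3701|grep -v 'z 0.2[67]'; python3 -c "
from h import *
print(bot.get_obs()['time'])"
```

```text
T [ 0.047 -0.033  0.002] F [-0.9  0.2 -2.9] [ 0.5314 -0.3633  0.263 ] yaw -7.0
n 2576 y(bar top) -0.0245 end z 0.0499
0.014 x mid 0.002 w 0.0132
0.044 x mid 0.0021 w 0.0132
[ 0.5315 -0.3625  0.2636] [-90.1   0.1  -6.9]
top 371 side dir [0.84 0.54]
   z 0.162 19 side mid 7.4 width 24.3 near -23.8
   z 0.174 34 side mid 7.5 width 31.0 near -23.6
   z 0.186 111 side mid 7.3 width 26.7 near -20.7
   z 0.198 13 side mid 6.2 width 10.8 near -13.3
   z 0.21 10 side mid 7.4 width 11.0 near -13.5
   z 0.222 13 side mid 7.1 width 8.8 near -13.2
   z 0.234 13 side mid 7.4 width 10.5 near -12.9
   z 0.246 6 side mid 8.4 width 5.8 near -12.7
   z 0.282 130 side mid 20.7 width 24.0 near -36.7
wrist 4637 side dir [ 0.99 -0.12]
   z 0.174 23 side mid -0.2 width 31.5 near -19.2
   z 0.186 136 side mid 0.2 width 30.5 near -16.9
   z 0.282 4472 side mid 0.2 width 11.9 near -45.1
54.85
```

```bash

python3 -m jog '[[1,-0.03,-0.3,0,0,0,0],[1,-0.03,-0.3,-1.2,0,0,0],[1,-0.03,-0.3,-2.6,0,0,0],[1,-0.03,-0.3,-3.6,0,0,0],[1,-0.03,-0.3,-3.8,0,0,0]]'>/dev/null; python3 t.py
python3 -m jog '[[1,0,0,-0.4,0,0,0],[1,0,0,-0.8,0,0,0],[1,0,0,-1.2,0,0,0],[1,0,0,-1.6,0,0,0],[1,0,0,-1.8,0,0,0]]'>/dev/null; python3 t.py
python3 -m jog '[[1,0,0,-0.2,0,0,0],[1,0,0,-0.3,0,0,0],[1,0,0,-0.3,0,0,0]]'>/dev/null; python3 t.py
```

```text
T [ 0.03  -0.009 -0.031] F [ 0.3  0.1 -3.6] [ 0.529  -0.3703  0.1653] yaw -7.0
T [ 0.008  0.025 -0.027] F [-0.2  0.5 -3.5] [ 0.5301 -0.3707  0.1228] yaw -7.0
T [-0.058 -0.002  0.019] F [ 0.3  0.7 -2.2] [ 0.5302 -0.3708  0.1162] yaw -7.0
```

```bash

python3 -m jog '[[1,0.03,0.02,-0.06,0,0,0],[1,0.03,0.02,-0.12,0,0,0],[1,0.03,0.02,-0.12,0,0,0]]'>/dev/null; python3 t.py
python3 -m jog '[[0.8,0,0,0,0,0,0],[0.4,0,0,0,0,0,0],[0,0,0,0,0,0,0],[0,0,0,0,0,0,0],[0,0,0,0,0,0,0]]'; python3 t.py
```

```text
T [-0.031 -0.01  -0.031] F [ 0.   0.6 -3.5] [ 0.5311 -0.3704  0.1133] yaw -7.0
time: 56.95
ee_pos: [0.5311, -0.3704, 0.1136]
tcp_rot: [-90.1, 0.0, -7.0]
wrist_force: [1.2, -0.1, -0.7]
opening: 0.0741
T [ 0.037 -0.008  0.012] F [ 1.2 -0.1 -0.7] [ 0.5311 -0.3704  0.1136] yaw -7.0
```

Released. I retreat straight up, move back and check.

```bash

python3 -m jog '[[0,0,0,0.5,0,0,0],[0,0,0,1.5,0,0,0],[0,0,0,3,0,0,0],[0,0,0,4.5,0,0,0],[0,0,0,5.5,0,0,0]]'>/dev/null
python3 -m jog '[[0,-1,-1,0,0,0,0],[0,-2,-2,0,0,0,0],[0,-2.4,-2.6,0,0,0,0],[0,-2.4,-2.6,0,0,0,0],[0,-2.4,-2.6,0,0,0,0]]'; python3 lw.py end1; python3 st.py|grep -v few; python3 - <<'E'
from h import *
for n in('scene','top'):
    im,d,m,W=cam(n); P=pts(d,m,W)
    for r in bot.regions_of(n,'wrench'):
        q=P[r['pixels']&(d>0)]; b=q[(q[:,2]>.12)&(q[:,2]<.15)]
        if len(b)>40: print(n,r['point'],cv2.minAreaRect((b[:,:2]*1000).astype(np.float32)),np.percentile(b[:,2],[50,95]))
E
```

```text
time: 57.95
ee_pos: [0.4712, -0.4354, 0.2511]
tcp_rot: [-90.1, 0.0, -7.0]
wrist_force: [0.4, 0.0, -1.1]
opening: 0.0856
[ 0.4715 -0.4349  0.251 ] [-9.007e+01  1.000e-02 -6.970e+00] [-42.7  18.9  28.5  99.6  -0.1  54.3]
0.85 [226.6, 132.2] 107
(307.2806396484375, -462.0773010253906) (15.463726997375488, 4.794836044311523) 86.35603332519531 0.1372709294011789 [ 0.3082869  -0.46127785] -92.38894571874795
0.58 [104.3, 372.7] 2152
(532.556884765625, -368.91082763671875) (99.68937683105469, 14.373604774475098) 83.1181869506836 0.137943386779588 [ 0.53221944 -0.36565723] -96.87444628267653
0.58 [231.4, 396.3] 30
stand 0.68 ((540.4400024414062, -334.6687316894531), (150.8834991455078, 80.322265625), 77.50491333007812)
top 1 theta 90.3 12 r 0.0066
top 2 theta 90.2 15 r 0.0081
top 3 theta 88.4 15 r 0.0089
top 4 theta 91.6 10 r 0.0072
scene 1 theta 89.1 16 r 0.0064
scene 2 theta 88.8 9 r 0.0056
scene 3 theta 104.1 10 r 0.0038
scene 4 theta 89.1 19 r 0.0063
scene [133.9, 266.6] ((532.584228515625, -365.40545654296875), (93.19029998779297, 13.832530975341797), 81.8235855102539) [0.13725734 0.14071792]
```

```bash
python3 -c "
from h import *
o=bot.get_obs(); print(o['time'],o['wrist_force'],o['qd'].round(2)); print(bot.job_done())"
```

```text
58.45 [-0.38153949 -0.05696692 -0.07999247] [-0.18 -0.04  0.05 -0.03  0.05 -0.12]
the job is handed in; nothing more can be done
None
```

I handed the job in at 58.5 s with all four bolts home and the wrench back in its stand hole.

**What I did:** I took the smaller black wrench from the stand and turned the loose bolts 3 and 1 to about 43–47°, so all four stood half way. I then brought 4 and 2 home, followed by 3 and 1, and stood the wrench back in its hole and released it.

**Last checks:**
- **Bolts:** the top camera reads 90, 90, 88 and 92° for bolts 1 to 4. The scene camera agrees at about 89°, except for bolt 3. It reads 104° there from only 10 pixels, while a near wrist view gave about 90°.
- **Wrench:** the crossbar's middle is about 1 mm from where I located the hole's centre. The bar's top is level at 138 mm, which matches the socket standing on the floor of the hole.
- **Robot:** the gripper is open and clear of everything, and the wrist force is near zero.

**What went wrong and was mended:**
- **Bolts fell short:** on their first turns home, bolts 4, 2 and 1 were left short at about 75–82, 82 and 68°. It looks as if I turned past the stop and the socket slipped over the hex, then pulled each bolt back as I backed off. I re-engaged each one and turned it to the stop again.
- **Wrench slipped in the jaws:** it tilted and slid down about 10 mm when I lifted off bolt 2. I seated it on bolt 1, let go and gripped it again there. Pressing it down took up to 69 N, measured at the wrist.

I did not check the positions of the other things on the bench separately at the end.

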